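# Make the bench dead and lock the gearmotors in the parts chest

## Task

Pack up the motor bench: first turn the bench isolator's handle fully to off, then flip the chest's hasp off its staple and swing it up clear, and only then raise the lid until it stands about upright. Lay every gearmotor that is on the bench inside the chest, shut the lid fully, and last fold the hasp fully back down over its staple. Leave the wheels, glue and hand tools where they are.

Things in the scene. Friction and masses are not known exactly. Their poses are not given: they have to be found in the camera images.
- chest: Grey plastic parts chest fixed to the bench, open-topped box 170 (its x) x 280 (its y) x 90 mm high, walls and floor 5 mm, with an 18 mm thick black lid on top (top of lid at 108 mm). Origin: centre of its underside, on the bench. Its -x side is the front (the side turned towards the robot), +y its left end as seen by looking along its +x from the robot, z up.
- lid (a joint): Lid angle in rad: 0 shut, grows as the front edge is raised, 1.57 upright, stop at 1.75. The hinge runs along the chest's y at the back (+x) edge; opening is a positive turn about the chest's +y. The hinge is stiff: the lid stays at any angle; raising it at the bar takes about 7 N. While the hasp is on its staple the lid can rise only some 0.04 rad.
- lid_handle (a point): Middle of the lid's steel pull bar: a free-turning 12 mm round sleeve, 44 mm long along the chest's y, held 32 mm in front of the lid's front edge by a 24 mm wide, 8 mm thick arm at its middle. It sits 70 mm to the +y side of the chest's centre and moves with the lid (about 100 mm above the bench when shut). Pinched by its two ends (fingers closing along the chest's y), the sleeve turns freely on its arm as the lid swings, so the gripper need not tilt. Axes turn with the lid.
- lid_hinge (a point): Point on the lid's hinge line, at the middle of the chest's back edge, 90 mm above the bench; the hinge line runs along the chest's y.
- hasp (a joint): Hasp angle in rad relative to the lid: 0 = hanging down against the chest's front with the steel staple through its slot, grows as it is swung outwards and up (positive turn about the chest's +y); 1.57 sticks straight out in line with the lid, 2.8 is the stop, nearly upright above the shut lid. Stiff pivot: it stays at any angle, about 1 N at its grip moves it.
- hasp_grip (a point): Middle of the hasp's grip: a free-turning 12 mm round sleeve, 44 mm long along the chest's y, at the end of a lip bent out from the 36 mm wide, 60 mm long steel strap. With the hasp closed it is 45 mm in front of and 30 mm below the hasp's pivot, about 72 mm above the bench, 70 mm to the -y side of the chest's centre. Pinched by its two ends it turns freely as the hasp swings. Moves with lid and hasp.
- hasp_hinge (a point): Middle of the hasp's pivot, on the lid's front edge, 70 mm to the -y side of the chest's centre, 102 mm above the bench when the lid is shut; the pivot axis runs along the chest's y. Moves with the lid.
- isolator (a joint): Isolator handle angle in rad: 0 = OFF (handle along its box's x), 1.57 = ON (quarter turn clockwise from above); stops at both. A sprung detent resists the turn (about 0.1 N m) up to half-way (0.79), then helps it on towards the other end; let go part-way it is pushed towards the nearer end. It starts ON; to switch off, turn it anticlockwise seen from above up to the stop.
- isolator_grip (a point): Middle of the black isolator handle, on its upright turning axis, 92 mm above the bench: a bar 80 mm long (along this point's x, which turns with the handle), 16 mm wide, 36 mm high (from 72 to 108 mm above the bench), on top of a grey box 100 x 100 x 60 mm fixed to the bench.
- motor0_mid (a point): Gearmotor lying on the bench, 220 g, one of four alike: 36 x 36 mm square gearbox joined to a round 36 mm can with a black end, together 94 mm long along its x, plus a shaft 8 mm thick and 16 mm long at the +x (gearbox) end. The point is the centre of the 94 mm body, 18 mm above what it lies on. Two to four of the four are present, the absent ones have no pose.
- motor1_mid (a point): Gearmotor lying on the bench, 220 g, like motor0: 36 x 36 mm square gearbox joined to a round 36 mm can with a black end, together 94 mm long along its x, plus a shaft 8 mm thick and 16 mm long at the +x (gearbox) end. The point is the centre of the 94 mm body, 18 mm above what it lies on. Two to four of the four are present, the absent ones have no pose.
- motor2_mid (a point): Gearmotor lying on the bench, 220 g, like motor0: 36 x 36 mm square gearbox joined to a round 36 mm can with a black end, together 94 mm long along its x, plus a shaft 8 mm thick and 16 mm long at the +x (gearbox) end. The point is the centre of the 94 mm body, 18 mm above what it lies on. Two to four of the four are present, the absent ones have no pose.
- motor3_mid (a point): Gearmotor lying on the bench, 220 g, like motor0: 36 x 36 mm square gearbox joined to a round 36 mm can with a black end, together 94 mm long along its x, plus a shaft 8 mm thick and 16 mm long at the +x (gearbox) end. The point is the centre of the 94 mm body, 18 mm above what it lies on. Two to four of the four are present, the absent ones have no pose.
- wheel0: Mecanum wheel lying flat, 72 mm across, 32 mm high; origin under its centre. Bystander.
- wheel1: Second such wheel, 72 mm across, 32 mm high. Bystander.
- glue: Glue bottle standing, 36 mm across, 110 mm high; origin under its centre. Bystander.
- pliers: Pliers lying flat, about 150 x 60 mm, 16 mm high; origin under the middle. Bystander.
- driver: Screwdriver lying flat, 130 mm long; origin under its middle. Bystander.
- marker: Marker pen lying flat, 130 mm long, 14 mm thick. Bystander.
- supply: Aluminium slotted power-supply block fixed to the bench, 100 x 100 x 55 mm, without a handle; origin under its centre. Equipment, not used.
Not all that is in view belongs to the job. Leave any blue look-alike of the part that bears motor1_mid alone.

How it is judged:
By the outcome, as a careful person would: the job done as asked, in the order asked, and still so for the second after the job is handed in, with the robot touching nothing.
Of motor0, motor1, motor2, motor3 only 2 to 4 are there at a start; the rules pass over those that are not, and their reading is None.
At some moment in a run one of motor0, motor1, motor2, motor3 may be knocked a few centimetres aside while the robot is not near it.
Once in a run the grip may slacken for a moment while it holds something.
It also fails if it takes over 210 s, if anything falls off the work surface, if the arm or the gripper's body presses on something with over 40 N, if the wrist force passes 120 N, or if a joint passes its speed limit or range.

## Robot

A 6-joint arm with a two-finger parallel gripper is mounted at the origin on the work surface. World frame = base frame: x ahead of the robot, y to its left, z up, the work surface at z = 0. Lengths are in m, angles in rad, forces in N, time in s.
With the tool pointing down it reaches from about 0.25 to 0.775 m from the base axis. Payload 4 kg.
Tool frame: the origin (TCP) lies at the centre of the arm's flange, where the gripper is bolted on; the fingertips stand ahead of it and the grasp point (between the pads) lies 180 mm ahead of it (robot.tcp_to_tips is the z of the fingertips in the tool frame, in m); z points along the fingers, y is the direction in which the jaws open and shut (so a half turn about z gives the same grasp; the last joint's range is limited). The gripper opens to 94 mm and grips with 3 to 60 N. Pads are 16 mm wide; open, the fingers measure 119 mm over their backs; the gripper's body (75 mm by 177 mm) begins 78 mm behind the grasp point.
Start: joints at [1.219, 0.087, 1.371, -0, 1.684, -0.103], TCP at [0.135, 0.533, 0.405] pointing down, gripper open.
Joint ranges: [-3.1, 3.1], [-0.76, 2.03], [0.27, 2.55], [-1.08, 4.22], [0.17, 2.65], [-2.57, 2.57]. Speed limits (rad/s): [2.79, 2.79, 3.14, 3.14, 3.14, 3.14].

## Interface

Orientations are given as [roll, pitch, yaw] about the fixed x, y, z axes, in that order (R = Rz(yaw) Ry(pitch) Rx(roll)).
In Python, from bench import robot gives the robot as it stands.
- The arm moves only by the tool move_arm, never from a script. Its argument "increments" is a list that holds one entry, the list of rows, each a list of 7 numbers: the opening, from 0 (shut) to 1 (fully open), then the shift along the tool's x, y, z as a fraction of full scale, then the turn, a rotation vector about the tool's x, y, z as a fraction of full scale. In form: [[[jaw, dx, dy, dz, rx, ry, rz], ...]]. A call has 1 to 8 rows; each row is the pose to reach, as a shift and turn from the pose commanded when the call began, along the tool's axes at that moment; what a row does not reach only later rows make up. Full scale, the value 1, is 0.1 m for a shift and pi/2 rad for a turn. A row lasts 1/12 s, in which the tool goes at most 41.7 mm and 7.16 degrees, less where a joint would pass 70% of its speed; a pose out of reach is approached as far as the arm can. A call with a number of a shift or a turn outside -1 to 1 is refused whole. A call with a gripper value outside its range is refused whole. The fingers move at their own pace and stop on an object; the grip force is fixed at half the most. Time passes only in rows, so rows that repeat a pose let the fingers close. It gives the time, the measured TCP pose, the force and the opening at its end, in the units of the state.
- robot.get_obs(): the state, without advancing time (a new reading comes with each control period).
- robot.snapshot(name): name is "scene" or "top" or "wrist"; returns (picture, depth): 480x640x3 uint8, red, green, blue; 480x640 float32, m along the optical axis (not along the pixel's ray), 0 where there is no reading.
- robot.camera_params(name): a dict with "mtx" (3x3 intrinsics, pixels), "R" (3x3) and "t" (3): a world point X has camera coordinates R X + t. Camera axes: x right, y down, z forward; pixel columns grow to the right and rows downward; lengths in m; the calibration is good to about 2 mm. A picture is of the moment at which its call begins: read the wrist's pose just before it. camera_params takes no time and is no camera call; for the wrist camera it gives the pose at the moment of the call.
- robot.close_job(): hands the job in, once; it reports no verdict.
The state is a dict: "time": time; "joint_positions": joint angles; "qvel": joint speeds; "joint_torque": joint torques, N m; "tool_pos": TCP position; "ee_rot": TCP orientation; "wrist_force": force on the tool from outside, world axes, zero at the start; "wrist_torque": the same for the moment, N m; "width": finger opening in m.
Only numpy, scipy, OpenCV 4.12 (cv2) and the standard library are available. Lean on these libraries where they do the work, as an engineer would, in place of code of your own. Each camera call takes 0.05 s, during which the arm holds its last target.

## Working session

There is one attempt and no reset: what is moved stays moved. The work goes in short steps, Python scripts to look and compute and a tool call to move; the robot and the scene stay as the last step left them, time stands still between calls to the robot, and variables do not carry over. Pictures are saved under pics/ and viewed, and the job is handed in when it is done.

Besides the shell and the picture viewer there is one more tool, called after ">>>" as a command line: name --argument value ..., lists and objects as JSON in quotes. move_arm: Moves the arm, as the interface text tells. Its arguments: {"type":"object","properties":{"increments":{"type":"array","items":{"type":"array","items":{"type":"array","items":{"type":"number","minimum":-1,"maximum":1}}}}},"required":["increments"]}

```bash
ls; mkdir -p pics; python3 - <<'E'
from bench import robot
import cv2, numpy as np
print(robot.get_obs())
for n in ("scene","top"):
    p,d=robot.snapshot(n); cv2.imwrite(f"pics/{n}0.png",p[:,:,::-1]); np.save(f"{n}0.npy",d)
    c=robot.camera_params(n); print(n,c)
print(robot.tcp_to_tips)
E
```

```text
pics
{'time': 0.0, 'joint_positions': array([ 1.21891314e+00,  8.79455826e-02,  1.37223287e+00,  1.39518205e-08,
        1.68359779e+00, -1.03082880e-01]), 'qvel': array([ 3.77333788e-05,  1.03573333e-03, -1.38208317e-03, -1.40878515e-03,
        3.36205215e-03, -3.66054856e-04]), 'joint_torque': array([-5.54856724e-04, -3.40197122e+01, -3.02421999e+01,  7.16762315e-02,
        3.32945713e-02, -1.51518111e-04]), 'tool_pos': array([0.13538946, 0.53296062, 0.4035197 ]), 'ee_rot': array([-3.13942066e+00, -2.24705875e-04,  2.89279211e+00]), 'wrist_force': array([-0.7245247 ,  0.68889019,  0.99546555]), 'wrist_torque': array([ 0.06498906, -0.02976206, -0.0203618 ]), 'width': 0.09419879633917554}
scene {'mtx': array([[473.96283658,   0.        , 319.06810802],
       [  0.        , 473.96283658, 236.75281473],
       [  0.        ,   0.        ,   1.        ]]), 'R': array([[-0.84636255,  0.53249642, -0.01086245],
       [ 0.37844705,  0.58691192, -0.71575989],
       [-0.37476428, -0.60990323, -0.69826197]]), 't': array([ 0.46979091, -0.14711656,  1.3904472 ])}
top {'mtx': array([[484.35554871,   0.        , 318.16640429],
       [  0.        , 484.35554871, 242.51276568],
       [  0.        ,   0.        ,   1.        ]]), 'R': array([[-0.00227881, -0.99997646, -0.00647252],
       [-0.9973944 ,  0.00273954, -0.07208955],
       [ 0.07210558,  0.00629138, -0.99737716]]), 't': array([0.0384779 , 0.56265642, 1.13693849])}
0.1992
```

View pics/scene0.png

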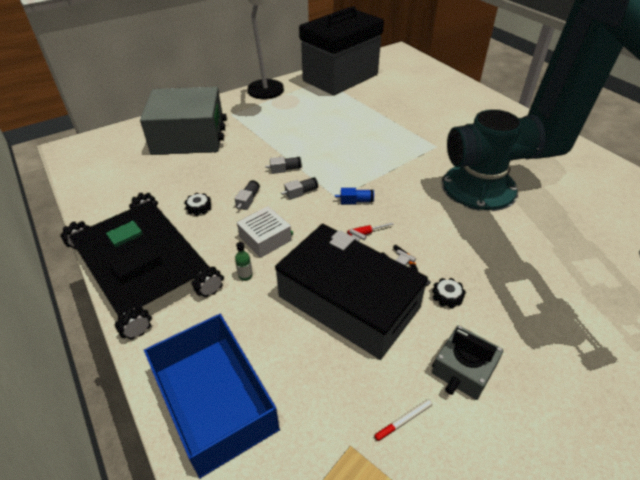

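View pics/top0.png

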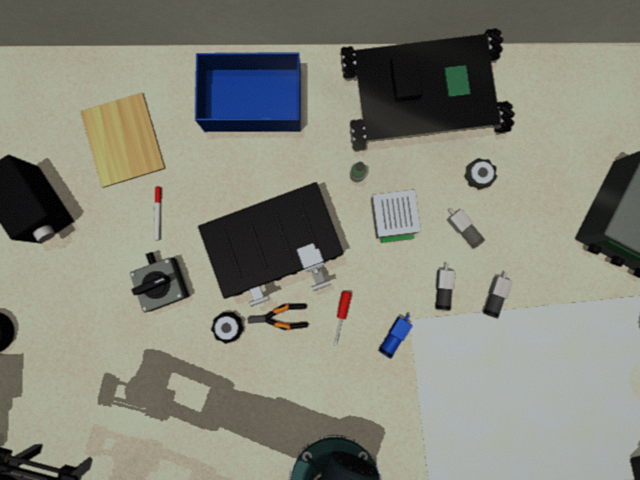

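The scene shows the isolator at top px (158,285) and the chest at (270,240), with its pull bar at (259,290) and hasp at (315,262). Candidate motors are grey at (466,228), (445,287) and (497,295), plus a blue look-alike at (397,335) to leave alone. I'll check these in close crops.

```bash
cat > h.py <<'E'
import numpy as np, cv2
from bench import robot
def ray(cam,u,v,z):
    c=robot.camera_params(cam) if isinstance(cam,str) else cam
    R,t,K=c["R"],c["t"],c["mtx"]
    o=-R.T@t; d=R.T@np.linalg.inv(K)@np.array([u,v,1.])
    return o+d*(z-o[2])/d[2]
def cloud(c,d):
    K=c["mtx"];v,u=np.mgrid[0:480,0:640]
    X=np.stack([(u-K[0,2])/K[0,0]*d,(v-K[1,2])/K[1,1]*d,d],-1)
    return (X-c["t"])@c["R"]
def proj(c,X):
    x=c["R"]@np.array(X)+c["t"]; x=c["mtx"]@x; return x[:2]/x[2]
E
python3 - <<'E'
from h import *
im=cv2.imread("pics/top0.png")
a=cv2.resize(im[180:330,110:360],None,fx=3.2,fy=3.2,interpolation=cv2.INTER_CUBIC); cv2.imwrite("pics/c1.png",a)
a=cv2.resize(im[190:360,370:530],None,fx=3.5,fy=3.5,interpolation=cv2.INTER_CUBIC); cv2.imwrite("pics/c2.png",a)
c=robot.camera_params("top"); d=np.load("top0.npy"); P=cloud(c,d)
for u,v in [(400,420),(270,230),(228,327),(466,228),(445,287),(497,295),(158,286),(145,270),(316,262),(259,290),(320,280),(395,215),(480,174)]:
    print(u,v,P[v,u].round(4))
E
```

```text
400 420 [ 0.1424 -0.1556 -0.0006]
270 230 [0.5846 0.1432 0.1072]
228 327 [0.3642 0.2487 0.0299]
466 228 [ 0.5949 -0.3114  0.0369]
445 287 [ 0.4566 -0.2588  0.038 ]
497 295 [ 0.4375 -0.3815  0.0321]
158 286 [0.4611 0.397  0.0839]
145 270 [0.4975 0.4351 0.0622]
316 262 [0.5133 0.0414 0.1104]
259 290 [0.452  0.1679 0.0981]
320 280 [0.4737 0.0328 0.0673]
395 215 [ 0.6232 -0.1411  0.0605]
480 174 [ 0.7234 -0.3474  0.0378]
```

View pics/c1.png

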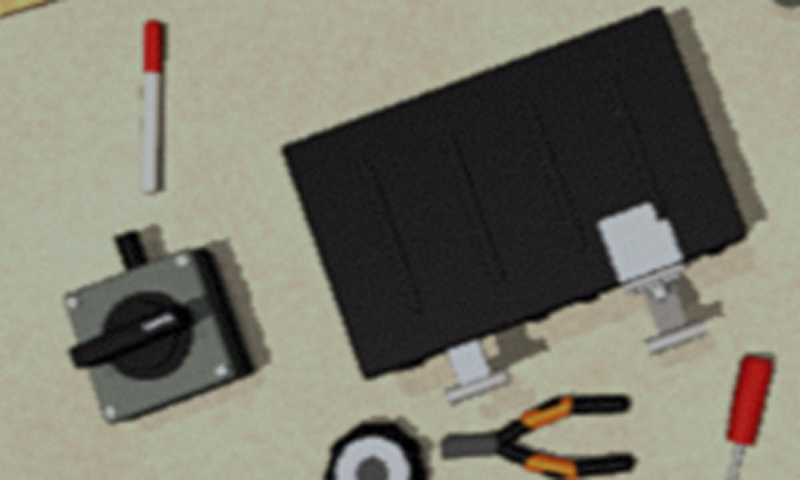

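View pics/c2.png

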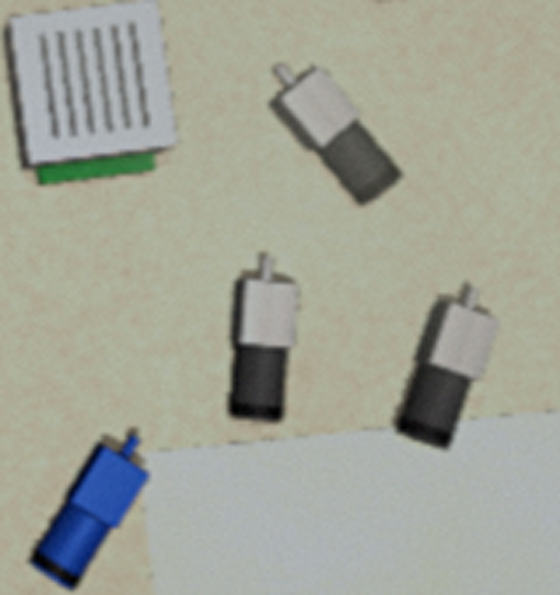

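```bash
python3 - <<'E'
from h import *
c=robot.camera_params("top"); d=np.load("top0.npy"); P=cloud(c,d)
im=cv2.imread("pics/top0.png"); hsv=cv2.cvtColor(im,cv2.COLOR_BGR2HSV)
def rect(m,z=None,name=""):
    m=m.astype(np.uint8); n,l,s,_=cv2.connectedComponentsWithStats(m); k=1+np.argmax(s[1:,4]); m=(l==k)
    pts=P[m][:,:2] if z is None else np.array([ray(c,u,v,z)[:2] for v,u in zip(*np.nonzero(m))])
    r=cv2.minAreaRect((pts*1000).astype(np.float32)); bx=cv2.boxPoints(r)
    print(name,m.sum(),"c",np.round(r[0],1),"size",np.round(r[1],1),"ang",round(r[2],1),"zmed",np.median(P[m][:,2]).round(4)); print(bx.round(1).tolist())
U=np.arange(640)[None,:]; V=np.arange(480)[:,None]
win=lambda a,b,e,f:(U>a)&(U<b)&(V>e)&(V<f)
Z=P[:,:,2]
rect(win(180,360,170,310)&(Z>.1)&(Z<.118)&(hsv[:,:,2]<70),.108,"lid")
rect(win(180,360,170,310)&(Z>.1)&(Z<.118),.108,"lid+")
rect(win(120,195,245,320)&(Z>.05)&(Z<.07),.06,"iso box")
rect(win(120,195,245,320)&(Z>.08)&(Z<.125),.108,"iso handle")
for n,w in dict(m0=(440,490,200,255),m1=(430,460,255,315),m2=(480,520,265,325)).items():
    rect(win(*w)&(Z>.022)&(Z<.05),.03,n)
    rect(win(*w)&(Z>.006)&(Z<.05),.018,n+"full")
rect(win(245,275,280,308)&(Z>.085)&(Z<.12),.1,"bar")
rect(win(300,335,272,294)&(Z>.055)&(Z<.085),.075,"hasp grip")
E
```

```text
lid 9412 c [563.3 141.7] size [172.7 282.3] ang 20.4 zmed 0.1087
[[433.1000061035156, 243.89999389648438], [531.5999755859375, -20.700000762939453], [693.4000244140625, 39.5], [595.0, 304.1000061035156]]
lid+ 10257 c [546.8 135.7] size [209. 283.] ang 20.4 zmed 0.1087
[[399.6000061035156, 232.0], [498.1000061035156, -33.29999923706055], [694.0999755859375, 39.5], [595.5, 304.79998779296875]]
iso box 1442 c [464.4 407.4] size [100.  101.5] ang 20.6 zmed 0.0602
[[399.70001220703125, 437.3999938964844], [435.3999938964844, 342.29998779296875], [529.0, 377.3999938964844], [493.29998779296875, 472.5]]
iso handle 329 c [464.2 404.9] size [18.9 86.7] ang 22.9 zmed 0.1072
[[438.6000061035156, 441.20001220703125], [472.3999938964844, 361.29998779296875], [489.70001220703125, 368.70001220703125], [456.0, 448.6000061035156]]
m0 621 c [ 595.4 -316. ] size [96.9 39.8] ang 37.9 zmed 0.0347
[[544.9000244140625, -330.0], [569.4000244140625, -361.5], [645.7999877929688, -301.8999938964844], [621.2999877929688, -270.5]]
m0full 701 c [ 599.9 -312.5] size [111.7  47.4] ang 36.7 zmed 0.0342
[[540.9000244
[... 690 characters left out ...]
001220703125, -383.1000061035156], [395.29998779296875, -349.6000061035156]]
m2full 738 c [ 439.7 -389.4] size [ 45.3 110.8] ang 69.9 zmed 0.0345
[[379.8999938964844, -391.70001220703125], [484.0, -429.70001220703125], [499.5, -387.20001220703125], [395.3999938964844, -349.20001220703125]]
bar 376 c [444.4 168.9] size [55.4 55. ] ang 89.9 zmed 0.1054
[[416.8999938964844, 141.3000030517578], [471.8999938964844, 141.1999969482422], [472.0, 196.60000610351562], [417.0, 196.6999969482422]]
hasp grip 202 c [474.3  34.5] size [36.7 43.7] ang 20.4 zmed 0.0731
[[449.5, 48.599998474121094], [464.70001220703125, 7.699999809265137], [499.20001220703125, 20.399999618530273], [484.0, 61.400001525878906]]
```

Crop 1 shows the isolator handle lying along the box's edge, with the bar and hasp where described. Crop 2 shows three grey motors and the blue decoy. The measured sizes agree: lid 172x282 mm, box 100x101 mm, motors about 36 mm high. Next is a move planner.

```bash
cat > plan.py <<'E'
# plan(): prints calls for vertical-tool moves of the grasp point; start = measured pose
import numpy as np, sys, math
from scipy.spatial.transform import Rotation as Rn
from bench import robot
G=0.18
def plan(wps,jaw=1.0,step=41.0,start=None):
    o=robot.get_obs()
    p=np.array(o["tool_pos"]); R=Rn.from_euler("xyz",o["ee_rot"])
    if start is None:
        p=p+R.apply([0,0,G]); yaw=math.degrees(math.atan2(R.as_matrix()[1,0],R.as_matrix()[0,0]))
    else: p=np.array(start[:3]);yaw=start[3]; R=None
    print("start grasp",p.round(4),"yaw",round(yaw,1),"t",round(o["time"],2),"w",round(o["width"],4),"F",np.round(o["wrist_force"],1))
    first=True
    for w in wps:
        tgt=np.array(w[:3],float); ty=w[3]; j=w[4] if len(w)>4 else jaw; st=w[5] if len(w)>5 else step
        it=0
        while it<8:
            it+=1
            A=Rn.from_euler("xyz",[180,0,yaw],degrees=True)
            d=A.inv().apply(tgt-p)*10
            k=max(1,np.abs(d).max()/0.99); dd=np.round(d/k,3)
            dy=(ty-yaw+180)%360-180
            # limit turn to what 8 rows give
            tr=np.clip(-dy,-56,56); rz=np.round(tr/90,3)
            n=int(min(8,max(1,math.ceil(np.linalg.norm(dd)*100/st),math.ceil(abs(tr)/7.1))))
            if np.linalg.norm(dd)*100/41>8: n=8
            print(f"  [{j},{dd[0]},{dd[1]},{dd[2]},0,0,{rz}] x{n}")
            p=p+A.apply(dd/10); yaw=yaw-rz*90
            if np.linalg.norm(tgt-p)<1e-3 and abs((ty-yaw+180)%360-180)<.3: break
        print("  -- at",p.round(3),round(yaw,1))
E
python3 - <<'E'
from plan import *
plan([(.464,.4065,.2,110.5),(.464,.4065,.097,110.5)])
E
```

```text
start grasp [0.1353 0.5327 0.2237] yaw 165.7 t 0.1 w 0.0942 F [-0.  -0.1 -0.4]
  [1.0,-0.99,-0.117,0.067,0,0,0.614] x8
  [1.0,-0.875,0.99,0.089,0,0,-0.0] x4
  [1.0,-0.797,0.901,0.081,0,0,-0.0] x3
  -- at [0.464 0.407 0.2  ] 110.5
  [1.0,-0.0,-0.0,0.99,0,0,-0.0] x3
  [1.0,-0.0,-0.0,0.04,0,0,-0.0] x1
  -- at [0.464 0.407 0.097] 110.5
```

>>> move_arm --increments '[[[1, -0.99, -0.117, 0.067, 0, 0, 0.614], [1, -0.99, -0.117, 0.067, 0, 0, 0.614], [1, -0.99, -0.117, 0.067, 0, 0, 0.614], [1, -0.99, -0.117, 0.067, 0, 0, 0.614], [1, -0.99, -0.117, 0.067, 0, 0, 0.614], [1, -0.99, -0.117, 0.067, 0, 0, 0.614], [1, -0.99, -0.117, 0.067, 0, 0, 0.614], [1, -0.99, -0.117, 0.067, 0, 0, 0.614]]]'

```text
time: 0.77
tool_pos: [0.2286, 0.4972, 0.3973]
ee_rot: [-3.141, 0.001, 1.922]
wrist_force: [-0.5, -0.1, -0.7]
width: 0.094
```

>>> move_arm --increments '[[[1, -0.875, 0.99, 0.089, 0, 0, 0], [1, -0.875, 0.99, 0.089, 0, 0, 0], [1, -0.875, 0.99, 0.089, 0, 0, 0], [1, -0.875, 0.99, 0.089, 0, 0, 0], [1, -0.875, 0.99, 0.089, 0, 0, 0]]]'

```text
time: 1.18
tool_pos: [0.3541, 0.4488, 0.3877]
ee_rot: [-3.14, 0.001, 1.924]
wrist_force: [-0.3, 0.6, 0.1]
width: 0.0936
```

>>> move_arm --increments '[[[1, -0.797, 0.901, 0.081, 0, 0, 0], [1, -0.797, 0.901, 0.081, 0, 0, 0], [1, -0.797, 0.901, 0.081, 0, 0, 0], [1, -0.797, 0.901, 0.081, 0, 0, 0], [1, -0.797, 0.901, 0.081, 0, 0, 0], [1, -0.797, 0.901, 0.081, 0, 0, 0]]]'

```text
time: 1.68
tool_pos: [0.463, 0.4077, 0.3808]
ee_rot: [-3.14, -0.001, 1.929]
wrist_force: [0.4, 0.0, 0.9]
width: 0.0939
```

```bash
python3 - <<'E'
from plan import *
import cv2
from h import *
plan([(.464,.4065,.097,110.5)])
c=robot.camera_params("wrist");p,d=robot.snapshot("wrist"); cv2.imwrite("pics/w1.png",p[:,:,::-1])
for X in [(.464,.4065,.108)]: print(proj(c,X))
P=cloud(c,d); m=(P[:,:,2]>.095)&(P[:,:,2]<.12)&(np.hypot(P[:,:,0]-.464,P[:,:,1]-.4065)<.06)
r=cv2.minAreaRect((P[m][:,:2]*1000).astype(np.float32)); print(m.sum(),r)
E
```

```text
start grasp [0.4628 0.4078 0.2008] yaw 110.6 t 1.68 w 0.0939 F [0.4 0.  0.9]
  [1.0,-0.016,0.007,0.99,0,0,0.001] x3
  [1.0,-0.001,0.0,0.048,0,0,-0.0] x1
  -- at [0.464 0.406 0.097] 110.5
[323.19591335 246.04757931]
2019 ((463.0084228515625, 411.0771179199219), (16.015466690063477, 79.3294448852539), 23.077417373657227)
```

View pics/w1.png

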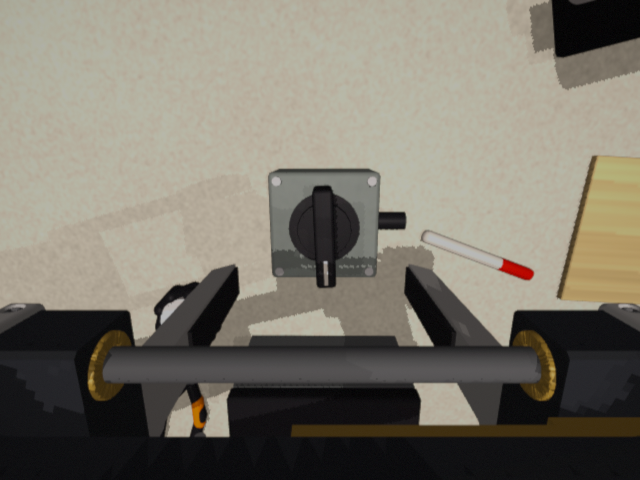

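The wrist view shows the isolator handle centred between the fingers at (323,237). Descending.

>>> move_arm --increments '[[[1, 0.012, 0.005, 0.99, 0, 0, -0.025], [1, 0.012, 0.005, 0.99, 0, 0, -0.025], [1, 0.012, 0.005, 0.99, 0, 0, -0.025], [1, 0.012, 0.005, 0.99, 0, 0, -0.025], [1, 0.012, 0.005, 0.99, 0, 0, -0.025]]]'

```text
time: 2.15
tool_pos: [0.4626, 0.4091, 0.2817]
ee_rot: [-3.14, -0.0, 1.97]
wrist_force: [0.2, -0.5, 1.2]
width: 0.0938
```

>>> move_arm --increments '[[[0.3, 0, 0, 0.045, 0, 0, 0], [0, 0, 0, 0.045, 0, 0, 0], [0, 0, 0, 0.045, 0, 0, 0], [0, 0, 0, 0.045, 0, 0, 0], [0, 0, 0, 0.045, 0, 0, 0], [0, 0, 0, 0.045, 0, 0, 0], [0, 0, 0, 0.045, 0, 0, 0], [0, 0, 0, 0.045, 0, 0, 0]]]'

```text
time: 2.82
tool_pos: [0.4643, 0.4081, 0.2776]
ee_rot: [3.141, -0.0, 1.967]
wrist_force: [-0.3, -0.6, 1.1]
width: 0.0443
```

>>> move_arm --increments '[[[0, 0, 0, 0, 0, 0, 0], [0, 0, 0, 0, 0, 0, 0], [0, 0, 0, 0, 0, 0, 0], [0, 0, 0, 0, 0, 0, 0], [0, 0, 0, 0, 0, 0, 0], [0, 0, 0, 0, 0, 0, 0], [0, 0, 0, 0, 0, 0, 0], [0, 0, 0, 0, 0, 0, 0]]]'

```text
time: 3.48
tool_pos: [0.4645, 0.4083, 0.2775]
ee_rot: [3.141, -0.0, 1.967]
wrist_force: [2.8, 1.1, -1.6]
width: 0.0161
```

>>> move_arm --increments '[[[0, 0, 0, 0, 0, 0, -0.06], [0, 0, 0, 0, 0, 0, -0.12], [0, 0, 0, 0, 0, 0, -0.18], [0, 0, 0, 0, 0, 0, -0.24], [0, 0, 0, 0, 0, 0, -0.3], [0, 0, 0, 0, 0, 0, -0.36], [0, 0, 0, 0, 0, 0, -0.42], [0, 0, 0, 0, 0, 0, -0.48]]]'

```text
time: 4.15
tool_pos: [0.4651, 0.4089, 0.2775]
ee_rot: [3.137, 0.002, 2.726]
wrist_force: [6.3, 3.9, -4.2]
width: 0.0158
```

>>> move_arm --increments '[[[0, 0, 0, 0, 0, 0, -0.06], [0, 0, 0, 0, 0, 0, -0.12], [0, 0, 0, 0, 0, 0, -0.18], [0, 0, 0, 0, 0, 0, -0.24], [0, 0, 0, 0, 0, 0, -0.3], [0, 0, 0, 0, 0, 0, -0.36], [0, 0, 0, 0, 0, 0, -0.42], [0, 0, 0, 0, 0, 0, -0.48]]]'

```text
time: 4.82
tool_pos: [0.465, 0.4098, 0.2775]
ee_rot: [3.137, 0.006, -2.803]
wrist_force: [5.7, 7.5, -5.3]
width: 0.0156
```

```bash
python3 - <<'E'
from plan import *
plan([])
print(robot.get_obs()["wrist_torque"])
E
```

```text
start grasp [0.4658 0.411  0.0975] yaw -160.6 t 4.82 w 0.0156 F [ 5.7  7.5 -5.3]
[ 1.4024777  -0.96551843 -0.01693966]
```

>>> move_arm --increments '[[[0, 0, 0, 0, 0, 0, -0.03], [0, 0, 0, 0, 0, 0, -0.05], [0, 0, 0, 0, 0, 0, -0.06], [0, 0, 0, 0, 0, 0, -0.06]]]'

```text
time: 5.15
tool_pos: [0.4649, 0.4098, 0.2775]
ee_rot: [3.137, 0.006, -2.714]
wrist_force: [5.7, 6.8, -5.2]
width: 0.0162
```

```bash
python3 - <<'E'
from plan import *
plan([])
print(robot.get_obs()["wrist_torque"])
E
```

```text
start grasp [0.4656 0.411  0.0976] yaw -155.5 t 5.15 w 0.0162 F [ 5.7  6.8 -5.2]
[ 1.37093523 -0.81649243 -0.7083761 ]
```

Torque shows the handle is hard against its stop. Release, rise, and look.

>>> move_arm --increments '[[[0.3, 0, 0, 0, 0, 0, 0.03], [0.6, 0, 0, 0, 0, 0, 0.03], [0.6, 0, 0, 0, 0, 0, 0.03], [0.6, 0, 0, 0, 0, 0, 0.03], [0.6, 0, 0, 0, 0, 0, 0.03], [0.6, 0, 0, 0, 0, 0, 0.03]]]'

```text
time: 5.65
tool_pos: [0.4641, 0.4081, 0.2775]
ee_rot: [3.142, -0.0, -2.76]
wrist_force: [-0.5, 0.3, -0.2]
width: 0.0528
```

>>> move_arm --increments '[[[0.8, 0, 0, -0.9, 0, 0, 0], [0.8, 0, 0, -0.9, 0, 0, 0], [0.8, 0, 0, -0.9, 0, 0, 0], [0.8, 0, 0, -0.9, 0, 0, 0]]]'

```text
time: 5.98
tool_pos: [0.4646, 0.4085, 0.373]
ee_rot: [3.139, 0.01, -2.76]
wrist_force: [-0.3, -0.4, 0.3]
width: 0.0748
```

```bash
python3 - <<'E'
from plan import *
import cv2
from h import *
c=robot.camera_params("wrist");p,d=robot.snapshot("wrist"); cv2.imwrite("pics/w2.png",p[:,:,::-1])
P=cloud(c,d); m=(P[:,:,2]>.095)&(P[:,:,2]<.12)&(np.hypot(P[:,:,0]-.464,P[:,:,1]-.409)<.06)
r=cv2.minAreaRect((P[m][:,:2]*1000).astype(np.float32)); print(m.sum(),r)
plan([(.466,.031,.19,200.4)])
E
```

```text
2140 ((462.53558349609375, 410.0497741699219), (79.43462371826172, 15.987419128417969), 20.649425506591797)
start grasp [0.465  0.4088 0.1897] yaw -158.2 t 6.03 w 0.0749 F [-0.2 -0.5  0.9]
  [1.0,0.394,-0.99,-0.001,0,0,0.016] x3
  [1.0,0.365,-0.99,-0.001,0,0,0.0] x3
  [1.0,0.365,-0.99,-0.0,0,0,0.0] x3
  [1.0,0.208,-0.565,-0.001,0,0,0.0] x2
  -- at [0.466 0.031 0.19 ] -159.6
```

View pics/w2.png

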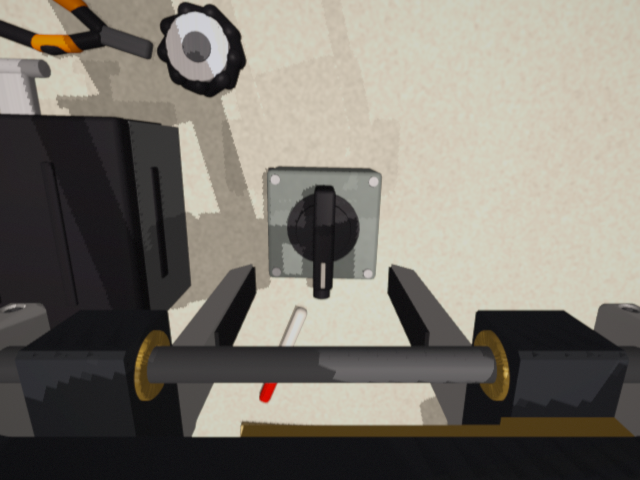

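The handle is now at 20.6°, along the box's x, so the isolator is OFF. Moving above the hasp grip.

>>> move_arm --increments '[[[1, 0.394, -0.99, 0, 0, 0, 0.016], [1, 0.394, -0.99, 0, 0, 0, 0.016], [1, 0.394, -0.99, 0, 0, 0, 0.016]]]'

```text
time: 6.28
tool_pos: [0.4639, 0.299, 0.3643]
ee_rot: [-3.139, -0.006, -2.786]
wrist_force: [1.4, 0.5, -0.2]
width: 0.0914
```

>>> move_arm --increments '[[[1, 0.365, -0.99, 0, 0, 0, 0], [1, 0.365, -0.99, 0, 0, 0, 0], [1, 0.365, -0.99, 0, 0, 0, 0]]]'

```text
time: 6.53
tool_pos: [0.464, 0.1929, 0.3646]
ee_rot: [-3.14, -0.005, -2.788]
wrist_force: [-0.5, 1.5, -0.3]
width: 0.0942
```

>>> move_arm --increments '[[[1, 0.365, -0.99, 0, 0, 0, 0], [1, 0.365, -0.99, 0, 0, 0, 0], [1, 0.365, -0.99, 0, 0, 0, 0]]]'

```text
time: 6.78
tool_pos: [0.4642, 0.0875, 0.3647]
ee_rot: [-3.141, -0.005, -2.788]
wrist_force: [-0.2, 0.4, 0.2]
width: 0.0937
```

>>> move_arm --increments '[[[1, 0.208, -0.565, 0, 0, 0, 0], [1, 0.208, -0.565, 0, 0, 0, 0], [1, 0.208, -0.565, 0, 0, 0, 0], [1, 0.208, -0.565, 0, 0, 0, 0]]]'

```text
time: 7.12
tool_pos: [0.4649, 0.0298, 0.3653]
ee_rot: [3.139, -0.003, -2.788]
wrist_force: [-0.9, 0.1, 0.3]
width: 0.094
```

```bash
python3 - <<'E'
from plan import *
import cv2
from h import *
plan([(.466,.031,.19,200.4)])
c=robot.camera_params("wrist");p,d=robot.snapshot("wrist"); cv2.imwrite("pics/w3.png",p[:,:,::-1])
np.save("w3.npy",d)
P=cloud(c,d)
th=np.radians(20.4); X=np.array([.5633,.1417]); Rm=np.array([[np.cos(th),np.sin(th)],[-np.sin(th),np.cos(th)]])
L=(P[:,:,:2]-X)@Rm.T
m=(P[:,:,2]>.06)&(P[:,:,2]<.09)&(L[:,:,0]<-.115)&(L[:,:,0]>-.15)&(abs(L[:,:,1]+.07)<.04)
l=L[m]; print(m.sum(), l.min(0),l.max(0), np.median(l,0), np.percentile(P[m][:,2],[5,50,95]))
print(proj(c,(.466,.031,.078)))
E
```

```text
start grasp [0.4642 0.03   0.1853] yaw -159.7 t 7.12 w 0.094 F [-0.9  0.1  0.3]
  [1.0,-0.021,0.003,-0.047,0,0,-0.002] x1
  -- at [0.466 0.031 0.19 ] -159.6
1057 [-0.14045499 -0.09082796] [-0.11501541 -0.04722454] [-0.13340296 -0.06866444] [0.06465892 0.07604434 0.07836321]
[321.56900701 242.56127746]
```

View pics/w3.png

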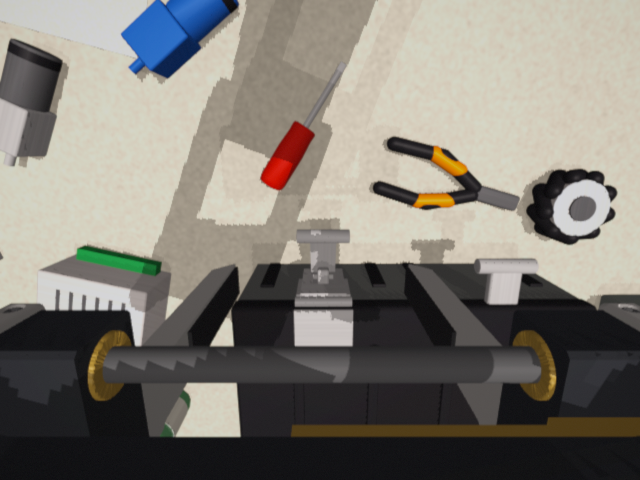

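The sleeve sits at px (323,236), between the fingers. Its measured local position is (-0.133,-0.069,0.072), which agrees with the description. Descend and pinch.

>>> move_arm --increments '[[[1, 0, -0.01, 0.9, 0, 0, 0], [1, 0, -0.01, 0.9, 0, 0, 0], [1, 0, -0.01, 0.9, 0, 0, 0], [1, 0, -0.01, 0.9, 0, 0, 0]]]'

```text
time: 7.5
tool_pos: [0.464, 0.0308, 0.2735]
ee_rot: [3.137, -0.009, -2.784]
wrist_force: [0.7, -0.4, 0.3]
width: 0.0942
```

>>> move_arm --increments '[[[0.5, 0, 0, 0.23, 0, 0, 0], [0.4, 0, 0, 0.23, 0, 0, 0], [0, 0, 0, 0.23, 0, 0, 0], [0, 0, 0, 0.23, 0, 0, 0], [0, 0, 0, 0.23, 0, 0, 0], [0, 0, 0, 0.23, 0, 0, 0], [0, 0, 0, 0.23, 0, 0, 0], [0, 0, 0, 0.23, 0, 0, 0]]]'

```text
time: 8.17
tool_pos: [0.4655, 0.0303, 0.2552]
ee_rot: [3.138, 0.001, -2.786]
wrist_force: [-2.9, 9.5, 3.3]
width: 0.0443
```

>>> move_arm --increments '[[[0, 0, 0, 0, 0, 0, 0], [0, 0, 0, 0, 0, 0, 0], [0, 0, 0, 0, 0, 0, 0]]]'

```text
time: 8.42
tool_pos: [0.4654, 0.0306, 0.2552]
ee_rot: [3.138, 0.001, -2.786]
wrist_force: [-1.1, 4.2, 3.2]
width: 0.0433
```

```bash
python3 - <<'E'
from plan import *
from h import *
plan([])
p,d=robot.snapshot("wrist"); cv2.imwrite("pics/w4.png",p[:,:,::-1])
for t in np.arange(.2,2.71,.2): print(round(t,1),np.round([(45*np.cos(t)+30*np.sin(t)-45)/100, -(45*np.sin(t)-30*np.cos(t)+30)/100],3))
E
```

```text
start grasp [0.4654 0.0313 0.0752] yaw -159.6 t 8.42 w 0.0433 F [-1.1  4.2  3.2]
0.2 [ 0.051 -0.095]
0.4 [ 0.081 -0.199]
0.6 [ 0.091 -0.306]
0.8 [ 0.079 -0.414]
1.0 [ 0.046 -0.517]
1.2 [-0.007 -0.611]
1.4 [-0.078 -0.692]
1.6 [-0.163 -0.759]
1.8 [-0.26  -0.806]
2.0 [-0.364 -0.834]
2.2 [-0.472 -0.84 ]
2.4 [-0.579 -0.825]
2.6 [-0.681 -0.789]
```

View pics/w4.png

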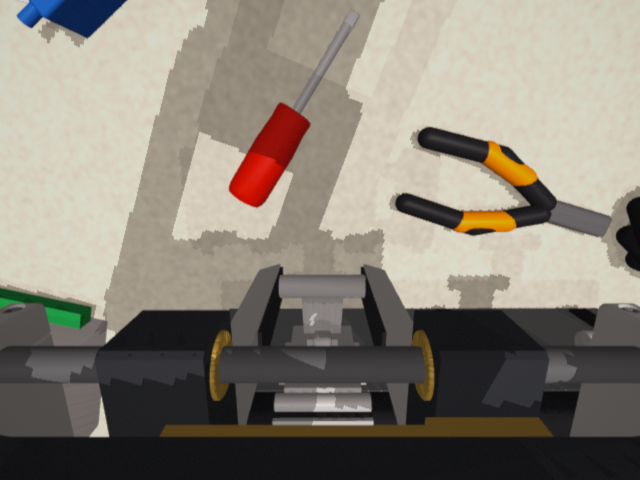

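>>> move_arm --increments '[[[0, 0.051, 0, -0.095, 0, 0, 0], [0, 0.081, 0, -0.199, 0, 0, 0], [0, 0.091, 0, -0.306, 0, 0, 0], [0, 0.079, 0, -0.414, 0, 0, 0], [0, 0.046, 0, -0.517, 0, 0, 0], [0, -0.007, 0, -0.611, 0, 0, 0], [0, -0.007, 0, -0.611, 0, 0, 0]]]'

```text
time: 9.05
tool_pos: [0.4665, 0.031, 0.3172]
ee_rot: [3.138, 0.002, -2.785]
wrist_force: [-3.1, 5.9, 0.3]
width: 0.0438
```

>>> move_arm --increments '[[[0, -0.071, 0, -0.081, 0, 0, 0], [0, -0.156, 0, -0.148, 0, 0, 0], [0, -0.253, 0, -0.195, 0, 0, 0], [0, -0.357, 0, -0.223, 0, 0, 0], [0, -0.465, 0, -0.229, 0, 0, 0], [0, -0.572, 0, -0.214, 0, 0, 0], [0, -0.674, 0, -0.178, 0, 0, 0], [0, -0.674, 0, -0.178, 0, 0, 0]]]'

```text
time: 9.72
tool_pos: [0.5304, 0.0548, 0.3335]
ee_rot: [3.137, 0.002, -2.785]
wrist_force: [0.1, 6.4, 1.2]
width: 0.0435
```

```bash
python3 - <<'E'
from plan import *
from h import *
plan([])
p,d=robot.snapshot("wrist"); cv2.imwrite("pics/w5.png",p[:,:,::-1])
E
```

```text
start grasp [0.5304 0.0557 0.1535] yaw -159.6 t 9.72 w 0.0435 F [0.1 6.4 1.2]
```

View pics/w5.png

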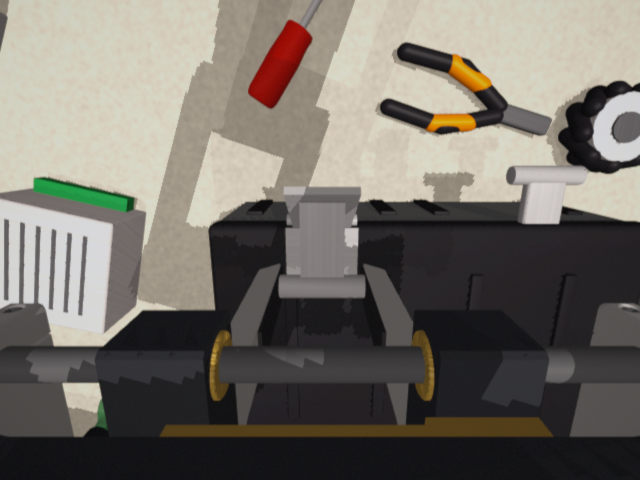

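Hasp is flipped up over the lid; the strap shows at px (320,240). Release and move to the pull bar.

>>> move_arm --increments '[[[0.7, 0, 0, 0, 0, 0, 0], [0.8, 0, 0, 0, 0, 0, 0], [0.8, 0, 0, 0, 0, 0, 0], [0.8, 0, 0, 0, 0, 0, 0]]]'

```text
time: 10.1
tool_pos: [0.5294, 0.0528, 0.3335]
ee_rot: [-3.141, -0.0, -2.786]
wrist_force: [-0.3, -0.7, 0.3]
width: 0.0667
```

>>> move_arm --increments '[[[1, 0, 0, -0.5, 0, 0, 0], [1, 0, 0, -0.5, 0, 0, 0], [1, 0, 0, -0.5, 0, 0, 0], [1, 0, 0, -0.5, 0, 0, 0]]]'

```text
time: 10.43
tool_pos: [0.5296, 0.053, 0.3844]
ee_rot: [-3.14, 0.003, -2.786]
wrist_force: [-0.4, -0.1, 0.0]
width: 0.0923
```

```bash
python3 - <<'E'
from plan import *
from h import *
c=robot.camera_params("wrist");p,d=robot.snapshot("wrist"); cv2.imwrite("pics/w6.png",p[:,:,::-1])
P=cloud(c,d)
th=np.radians(20.4); X=np.array([.5633,.1417]); Rm=np.array([[np.cos(th),np.sin(th)],[-np.sin(th),np.cos(th)]])
L=(P[:,:,:2]-X)@Rm.T
m=(P[:,:,2]>.08)&(P[:,:,2]<.12)&(L[:,:,0]<-.105)&(L[:,:,0]>-.15)&(abs(L[:,:,1]-.07)<.04)
l=L[m]; print(m.sum(), l.min(0),l.max(0), np.median(l,0), np.percentile(P[m][:,2],[5,50,95]))
plan([(.4293,.1665,.20,200.4),(.4293,.1665,.10,200.4)])
E
```

```text
1293 [-0.1232017   0.04813474] [-0.10506438  0.09290922] [-0.11595679  0.06901854] [0.0993567  0.1033635  0.10530698]
start grasp [0.5295 0.053  0.2031] yaw -159.6 t 10.48 w 0.0934 F [-0.1 -0.1 -0.3]
  [1.0,0.381,0.99,0.022,0,0,-0.0] x3
  [1.0,0.163,0.423,0.009,0,0,-0.0] x2
  -- at [0.429 0.167 0.2  ] -159.6
  [1.0,0.0,-0.0,0.99,0,0,-0.0] x3
  -- at [0.429 0.167 0.101] -159.6
```

View pics/w6.png

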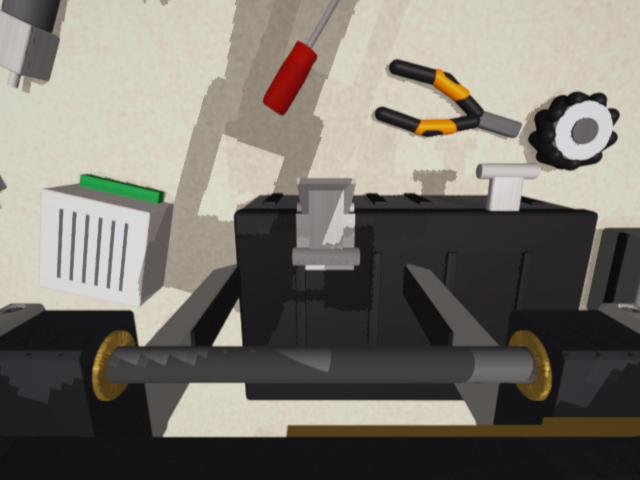

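Hasp stays up; bar measured at local (-0.117,0.070,0.0995), as described. Approaching.

>>> move_arm --increments '[[[1, 0.381, 0.99, 0.022, 0, 0, 0], [1, 0.381, 0.99, 0.022, 0, 0, 0], [1, 0.381, 0.99, 0.022, 0, 0, 0]]]'

```text
time: 10.73
tool_pos: [0.4572, 0.1342, 0.3792]
ee_rot: [3.139, -0.004, -2.785]
wrist_force: [0.5, 0.1, 0.5]
width: 0.0938
```

>>> move_arm --increments '[[[1, 0.163, 0.423, 0.009, 0, 0, 0], [1, 0.163, 0.423, 0.009, 0, 0, 0], [1, 0.163, 0.423, 0.009, 0, 0, 0], [1, 0.163, 0.423, 0.009, 0, 0, 0]]]'

```text
time: 11.07
tool_pos: [0.4292, 0.1666, 0.3794]
ee_rot: [-3.141, -0.001, -2.785]
wrist_force: [-0.0, -0.8, -0.0]
width: 0.0942
```

>>> move_arm --increments '[[[1, 0, 0, 0.5, 0, 0, 0], [1, 0, 0, 0.99, 0, 0, 0], [0.8, 0, 0, 0.99, 0, 0, 0], [0.5, 0, 0, 0.99, 0, 0, 0], [0.4, 0, 0, 0.99, 0, 0, 0], [0, 0, 0, 0.99, 0, 0, 0], [0, 0, 0, 0.99, 0, 0, 0], [0, 0, 0, 0.99, 0, 0, 0]]]'

```text
time: 11.73
tool_pos: [0.4301, 0.1667, 0.2834]
ee_rot: [-3.141, 0.004, -2.786]
wrist_force: [-0.0, -0.4, 1.1]
width: 0.0574
```

>>> move_arm --increments '[[[0, 0, 0, 0, 0, 0, 0], [0, 0, 0, 0, 0, 0, 0], [0, 0, 0, 0, 0, 0, 0], [0, 0, 0, 0, 0, 0, 0], [0, 0, 0, 0, 0, 0, 0]]]'

```text
time: 12.15
tool_pos: [0.4293, 0.1673, 0.2824]
ee_rot: [3.14, 0.002, -2.785]
wrist_force: [-1.1, 3.6, 5.4]
width: 0.0433
```

```bash
python3 - <<'E'
from plan import *
from h import *
plan([])
p,d=robot.snapshot("wrist"); cv2.imwrite("pics/w7.png",p[:,:,::-1])
# bar rel hinge: lid frame (-.202, +.0095)
prev=np.zeros(2)
for t in np.arange(0,1.601,.1):
    x=-.202*np.cos(t)+.0095*np.sin(t)+.202; z=.202*np.sin(t)+.0095*np.cos(t)-.0095
    print(round(t,2),np.round([-x*10,-z*10],3))
E
```

```text
start grasp [0.4296 0.1677 0.1024] yaw -159.6 t 12.15 w 0.0433 F [-1.1  3.6  5.4]
0.0 [-0. -0.]
0.1 [-0.02  -0.201]
0.2 [-0.059 -0.399]
0.3 [-0.118 -0.593]
0.4 [-0.196 -0.779]
0.5 [-0.293 -0.957]
0.6 [-0.406 -1.124]
0.7 [-0.536 -1.279]
0.8 [-0.681 -1.42 ]
0.9 [-0.839 -1.546]
1.0 [-1.009 -1.656]
1.1 [-1.188 -1.748]
1.2 [-1.377 -1.822]
1.3 [-1.571 -1.877]
1.4 [-1.77  -1.912]
1.5 [-1.972 -1.927]
1.6 [-2.174 -1.921]
```

View pics/w7.png

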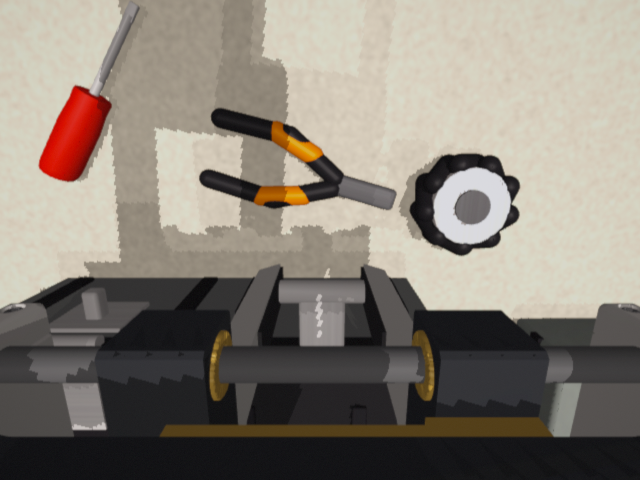

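>>> move_arm --increments '[[[0, -0.02, 0, -0.201, 0, 0, 0], [0, -0.059, 0, -0.399, 0, 0, 0], [0, -0.118, 0, -0.593, 0, 0, 0], [0, -0.196, 0, -0.779, 0, 0, 0], [0, -0.293, 0, -0.957, 0, 0, 0], [0, -0.293, 0, -0.957, 0, 0, 0]]]'

```text
time: 12.7
tool_pos: [0.4571, 0.1775, 0.3783]
ee_rot: [3.14, 0.0, -2.785]
wrist_force: [-4.3, 3.4, 3.8]
width: 0.0436
```

```bash
python3 - <<'E'
from plan import *
plan([])
E
```

```text
start grasp [0.457  0.1778 0.1983] yaw -159.6 t 12.7 w 0.0436 F [-4.3  3.4  3.8]
```

>>> move_arm --increments '[[[0, -0.113, 0, -0.167, 0, 0, 0], [0, -0.243, 0, -0.322, 0, 0, 0], [0, -0.388, 0, -0.463, 0, 0, 0], [0, -0.546, 0, -0.589, 0, 0, 0], [0, -0.716, 0, -0.699, 0, 0, 0], [0, -0.716, 0, -0.699, 0, 0, 0]]]'

```text
time: 13.2
tool_pos: [0.5241, 0.2026, 0.4483]
ee_rot: [3.14, -0.0, -2.785]
wrist_force: [-3.7, 3.0, 8.0]
width: 0.0432
```

>>> move_arm --increments '[[[0, -0.179, 0, -0.092, 0, 0, 0], [0, -0.368, 0, -0.166, 0, 0, 0], [0, -0.562, 0, -0.221, 0, 0, 0], [0, -0.761, 0, -0.256, 0, 0, 0], [0, -0.963, 0, -0.271, 0, 0, 0], [0, -0.963, 0, -0.271, 0, 0, 0]]]'

```text
time: 13.7
tool_pos: [0.6158, 0.2366, 0.475]
ee_rot: [3.141, 0.005, -2.785]
wrist_force: [1.2, 5.1, 3.1]
width: 0.0437
```

>>> move_arm --increments '[[[0, -0.1, 0, 0, 0, 0, 0], [0, -0.17, 0, 0.003, 0, 0, 0], [0, -0.17, 0, 0.003, 0, 0, 0]]]'

```text
time: 13.95
tool_pos: [0.6305, 0.2421, 0.473]
ee_rot: [3.141, 0.0, -2.785]
wrist_force: [-1.0, 4.5, 1.9]
width: 0.0439
```

```bash
python3 - <<'E'
from plan import *
from h import *
plan([])
p,d=robot.snapshot("top"); cv2.imwrite("pics/t1.png",p[:,:,::-1])
p,d=robot.snapshot("scene"); cv2.imwrite("pics/s1.png",p[:,:,::-1])
E
```

```text
start grasp [0.6304 0.2422 0.293 ] yaw -159.6 t 13.95 w 0.0439 F [-1.   4.5  1.9]
```

View pics/s1.png

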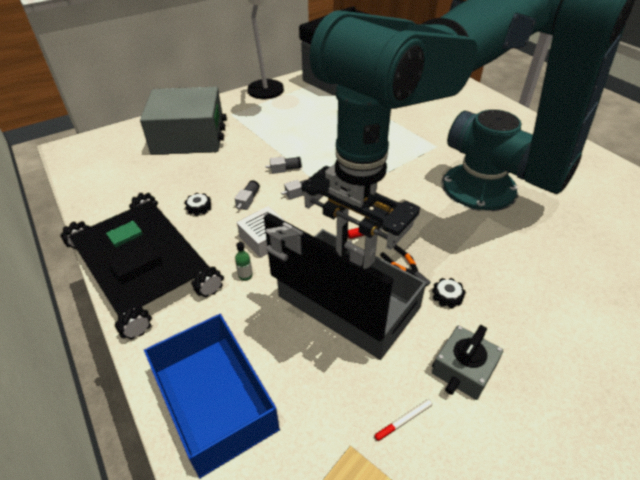

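View pics/t1.png

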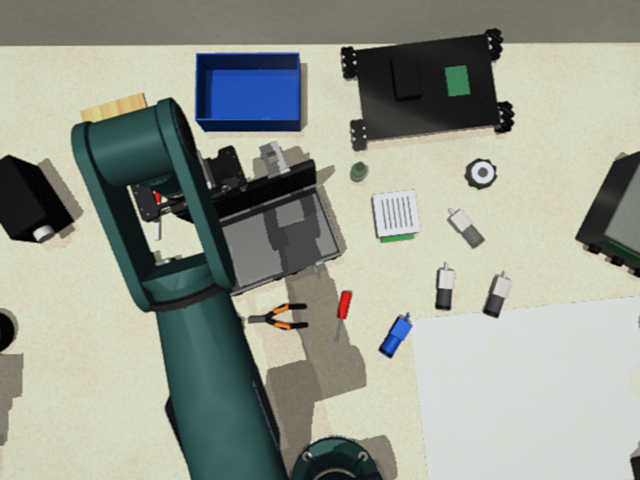

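The lid stands upright, with the hasp folded behind it and the isolator off. The three grey motors are unmoved in the top view at (466,228), (445,287) and (497,295). Release and back off towards the robot.

>>> move_arm --increments '[[[0.7, 0, 0, 0, 0, 0, 0], [0.8, 0, 0, 0, 0, 0, 0], [0.8, 0, 0, 0, 0, 0, 0], [0.8, 0, 0, 0, 0, 0, 0], [0.8, 0, 0, 0, 0, 0, 0]]]'

```text
time: 14.47
tool_pos: [0.63, 0.2408, 0.4734]
ee_rot: [-3.141, -0.0, -2.787]
wrist_force: [0.0, 0.3, 0.6]
width: 0.0727
```

>>> move_arm --increments '[[[1, 0.3, 0, 0, 0, 0, 0], [1, 0.6, 0, 0, 0, 0, 0], [1, 0.99, 0, 0, 0, 0, 0], [1, 0.99, 0, 0, 0, 0, 0]]]'

```text
time: 14.8
tool_pos: [0.532, 0.2051, 0.4723]
ee_rot: [-3.142, -0.007, -2.786]
wrist_force: [1.3, 0.4, 0.2]
width: 0.0937
```

```bash
python3 - <<'E'
from plan import *
from h import *
o=robot.get_obs(); R=Rn.from_euler("xyz",o["ee_rot"]); c=robot.camera_params("wrist")
print("cam in tool",R.inv().apply(-c["R"].T@c["t"]-o["tool_pos"]))
plan([(.457,-.262,.24,177)])
p,d=robot.snapshot("top"); cv2.imwrite("pics/t2.png",p[:,:,::-1])
E
```

```text
cam in tool [0.07259872 0.00021515 0.02021949]
start grasp [0.5308 0.2047 0.2923] yaw -159.6 t 14.8 w 0.0937 F [1.3 0.4 0.2]
  [1.0,0.557,-0.99,0.126,0,0,0.26] x4
  [1.0,0.103,-0.99,0.11,0,0,-0.0] x3
  [1.0,0.103,-0.99,0.11,0,0,-0.0] x3
  [1.0,0.104,-0.99,0.11,0,0,-0.0] x3
  [1.0,0.062,-0.599,0.067,0,0,-0.0] x2
  -- at [ 0.457 -0.262  0.24 ] -183.0
```

View pics/t2.png

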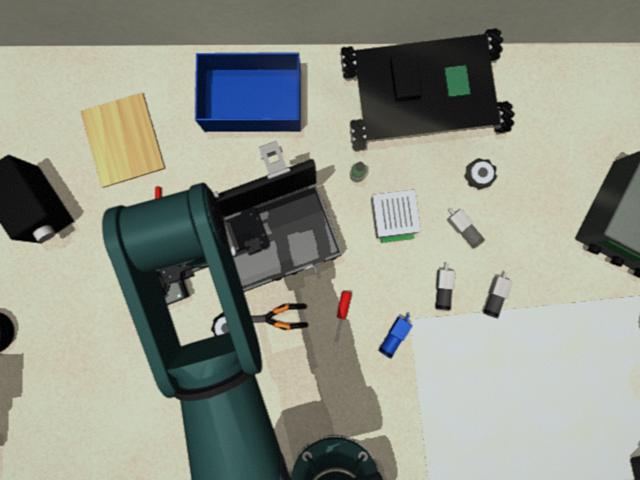

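The lid holds upright with the chest open. The motors are unmoved. Going above the first motor (445,287).

>>> move_arm --increments '[[[1, 0.557, -0.99, 0.126, 0, 0, 0.26], [1, 0.557, -0.99, 0.126, 0, 0, 0.26], [1, 0.557, -0.99, 0.126, 0, 0, 0.26], [1, 0.557, -0.99, 0.126, 0, 0, 0.26]]]'

```text
time: 15.18
tool_pos: [0.5197, 0.0904, 0.4612]
ee_rot: [-3.139, 0.001, 3.078]
wrist_force: [0.4, 1.4, -0.5]
width: 0.094
```

>>> move_arm --increments '[[[1, 0.103, -0.99, 0.11, 0, 0, 0], [1, 0.103, -0.99, 0.11, 0, 0, 0], [1, 0.103, -0.99, 0.11, 0, 0, 0]]]'

```text
time: 15.43
tool_pos: [0.5042, -0.0071, 0.4502]
ee_rot: [-3.139, 0.001, 3.086]
wrist_force: [0.3, 0.5, -0.8]
width: 0.0939
```

>>> move_arm --increments '[[[1, 0.103, -0.99, 0.11, 0, 0, 0], [1, 0.103, -0.99, 0.11, 0, 0, 0], [1, 0.103, -0.99, 0.11, 0, 0, 0]]]'

```text
time: 15.68
tool_pos: [0.4885, -0.1061, 0.439]
ee_rot: [-3.139, 0.0, 3.085]
wrist_force: [0.9, -0.0, -0.9]
width: 0.0939
```

>>> move_arm --increments '[[[1, 0.104, -0.99, 0.11, 0, 0, 0], [1, 0.104, -0.99, 0.11, 0, 0, 0], [1, 0.104, -0.99, 0.11, 0, 0, 0]]]'

```text
time: 15.93
tool_pos: [0.4727, -0.2048, 0.4278]
ee_rot: [-3.139, -0.0, 3.085]
wrist_force: [-0.4, 0.6, -0.6]
width: 0.094
```

>>> move_arm --increments '[[[1, 0.062, -0.599, 0.067, 0, 0, 0], [1, 0.062, -0.599, 0.067, 0, 0, 0], [1, 0.062, -0.599, 0.067, 0, 0, 0], [1, 0.062, -0.599, 0.067, 0, 0, 0]]]'

```text
time: 16.27
tool_pos: [0.464, -0.2612, 0.4213]
ee_rot: [3.141, 0.0, 3.087]
wrist_force: [-0.0, 0.3, -0.4]
width: 0.0938
```

```bash
cat > motor.py <<'E'
from h import *
from plan import *
def motors(tag):
    """find motors in wrist view: points 6..45 mm high, non-blue; body = points whose height > 24mm"""
    c=robot.camera_params("wrist"); p,d=robot.snapshot("wrist"); cv2.imwrite(f"pics/{tag}.png",p[:,:,::-1])
    P=cloud(c,d); hsv=cv2.cvtColor(p,cv2.COLOR_RGB2HSV)
    blue=(hsv[:,:,1]>120)
    m=((P[:,:,2]>.018)&(P[:,:,2]<.045)&~blue&(d>0))
    m[300:]=False
    m=m.astype(np.uint8)
    n,l,s,_=cv2.connectedComponentsWithStats(m)
    for k in range(1,n):
        if s[k,4]<600: continue
        q=P[l==k]; r=cv2.minAreaRect((q[:,:2]*1000).astype(np.float32))
        (cx,cy),(w,h),a=r
        ax=a if w>h else a+90
        t=q[q[:,2]>.030]; hi=cv2.minAreaRect((t[:,:2]*1000).astype(np.float32)) if len(t)>50 else None
        print("comp px",s[k,:5],"c",np.round([cx,cy],1),"LxW",round(max(w,h),1),round(min(w,h),1),"axis",round(ax,1),"ztop",np.percentile(q[:,2],95).round(4),"| hi",np.round(hi[0],1) if hi else None,np.round(hi[1],1) if hi else None,round(hi[2],1) if hi else None)
E
python3 - <<'E'
from motor import *
plan([]); motors("w8")
E
```

```text
start grasp [ 0.464  -0.2612  0.2413] yaw 176.9 t 16.27 w 0.0938 F [-0.   0.3 -0.4]
comp px [ 182  146   54   97 3053] c [ 438.4 -387.6] LxW 109.7 36.6 axis 159.3 ztop 0.0369 | hi [ 431.2 -385. ] [36.5 93.9] 69.5
comp px [ 303  157   36   97 2792] c [ 456.4 -262.5] LxW 110.0 35.9 axis 174.5 ztop 0.0364 | hi [ 448.5 -261.7] [35.9 94. ] 84.5
comp px [ 529  215  111   85 1765] c [516.6  30.7] LxW 138.5 51.5 axis 135.7 ztop 0.0433 | hi [517.3  29.4] [ 47.9 128.9] 44.6
```

View pics/w8.png

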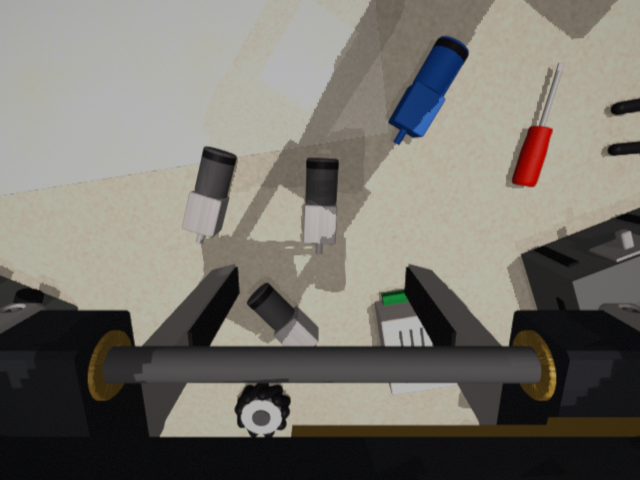

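Motor at (321,203) measures 94x36 mm, body centre (0.4485,-0.2617), axis 174.5°, matching the gearmotor. It's grey, not the blue one at (435,85). Planning the grasp.

```bash
python3 - <<'E'
from plan import *
plan([(.4485,-.2617,.15,174.5),(.4485,-.2617,.058,174.5),(.4485,-.2617,.026,174.5,.4)])
E
```

```text
start grasp [ 0.4642 -0.2602  0.2416] yaw 177.0 t 16.32 w 0.0941 F [ 0.3  0.9 -0.2]
  [1.0,0.156,-0.024,0.916,0,0,0.027] x3
  -- at [ 0.449 -0.262  0.15 ] 174.5
  [1.0,0.0,0.0,0.92,0,0,0.0] x3
  -- at [ 0.449 -0.262  0.058] 174.5
  [0.4,0.0,0.0,0.32,0,0,0.0] x1
  -- at [ 0.449 -0.262  0.026] 174.5
```

>>> move_arm --increments '[[[1, 0.156, -0.024, 0.916, 0, 0, 0.027], [1, 0.156, -0.024, 0.916, 0, 0, 0.027], [1, 0.156, -0.024, 0.916, 0, 0, 0.027], [1, 0.156, -0.024, 0.916, 0, 0, 0.027]]]'

```text
time: 16.65
tool_pos: [0.4472, -0.2597, 0.326]
ee_rot: [3.137, -0.007, 3.048]
wrist_force: [-0.4, 0.1, 0.4]
width: 0.0941
```

>>> move_arm --increments '[[[1, 0, 0, 0.92, 0, 0, 0], [1, 0, 0, 0.92, 0, 0, 0], [1, 0, 0, 0.92, 0, 0, 0], [1, 0, 0, 0.92, 0, 0, 0], [1, 0, 0, 0.92, 0, 0, 0]]]'

```text
time: 17.07
tool_pos: [0.4493, -0.2618, 0.2407]
ee_rot: [-3.14, 0.004, 3.048]
wrist_force: [0.2, 0.5, 0.9]
width: 0.0942
```

```bash
python3 - <<'E'
from plan import *
plan([(.4485,-.2617,.026,174.5,.4)])
E
```

```text
start grasp [ 0.4499 -0.2622  0.0607] yaw 174.6 t 17.07 w 0.0942 F [0.2 0.5 0.9]
  [0.4,0.015,0.004,0.347,0,0,0.001] x1
  -- at [ 0.448 -0.262  0.026] 174.5
```

Descend, close, then lift straight (fingers need about 0.8 s from 94 to 36 mm).

>>> move_arm --increments '[[[0.8, 0.01, 0, 0.33, 0, 0, 0], [0.5, 0.01, 0, 0.33, 0, 0, 0], [0.2, 0.01, 0, 0.33, 0, 0, 0], [0, 0.01, 0, 0.33, 0, 0, 0], [0, 0.01, 0, 0.33, 0, 0, 0], [0, 0.01, 0, 0.33, 0, 0, 0], [0, 0.01, 0, 0.33, 0, 0, 0], [0, 0.01, 0, 0.33, 0, 0, 0]]]'

```text
time: 17.73
tool_pos: [0.4471, -0.2614, 0.2055]
ee_rot: [-3.141, 0.001, 3.047]
wrist_force: [-0.2, 0.8, -0.9]
width: 0.0436
```

>>> move_arm --increments '[[[0, 0, 0, 0, 0, 0, 0], [0, 0, 0, 0, 0, 0, 0], [0, 0, 0, 0, 0, 0, 0], [0, 0, 0, 0, 0, 0, 0]]]'

```text
time: 18.07
tool_pos: [0.447, -0.2613, 0.205]
ee_rot: [3.142, 0.0, 3.047]
wrist_force: [-0.5, -0.2, 2.5]
width: 0.0359
```

```bash
python3 - <<'E'
from plan import *
import numpy as np
th=np.radians(20.4)
def chest(x,y): return .5633+x*np.cos(th)-y*np.sin(th), .1417+x*np.sin(th)+y*np.cos(th)
for y in (-.082,0,.082): print(y,np.round(chest(0.005,y),4))
x,y=chest(.005,.082)
plan([(.4485,-.2617,.21,174.5,0),(x,y,.21,200.4,0),(x,y,.12,200.4,0),(x,y,.035,200.4,0)])
E
```

```text
-0.082 [0.5966 0.0666]
0 [0.568  0.1434]
0.082 [0.5394 0.2203]
start grasp [ 0.447  -0.2613  0.025 ] yaw 174.6 t 18.07 w 0.0359 F [-0.5 -0.2  2.5]
  [0,-0.008,-0.001,-0.99,0,0,0.001] x3
  [0,-0.007,-0.001,-0.86,0,0,-0.0] x3
  -- at [ 0.448 -0.262  0.21 ] 174.5
  [0,-0.089,0.99,0.0,0,0,-0.288] x4
  [0,-0.597,0.99,0.0,0,0,-0.0] x3
  [0,-0.597,0.99,0.0,0,0,-0.0] x3
  [0,-0.597,0.99,0.0,0,0,-0.0] x3
  [0,-0.228,0.379,0.0,0,0,-0.0] x2
  -- at [0.539 0.22  0.21 ] 200.4
  [0,0.0,0.0,0.9,0,0,-0.0] x3
  -- at [0.539 0.22  0.12 ] 200.4
  [0,0.0,0.0,0.85,0,0,-0.0] x3
  -- at [0.539 0.22  0.035] 200.4
```

>>> move_arm --increments '[[[0, 0, 0, -0.3, 0, 0, 0], [0, 0, 0, -0.6, 0, 0, 0], [0, 0, 0, -0.99, 0, 0, 0], [0, 0, 0, -0.99, 0, 0, 0]]]'

```text
time: 18.4
tool_pos: [0.4484, -0.2624, 0.3113]
ee_rot: [-3.135, 0.012, 3.047]
wrist_force: [0.9, -0.5, -0.8]
width: 0.0355
```

>>> move_arm --increments '[[[0, 0, 0, -0.3, 0, 0, 0], [0, 0, 0, -0.6, 0, 0, 0], [0, 0, 0, -0.87, 0, 0, 0], [0, 0, 0, -0.87, 0, 0, 0]]]'

```text
time: 18.73
tool_pos: [0.4475, -0.2618, 0.396]
ee_rot: [-3.136, 0.009, 3.047]
wrist_force: [1.3, 0.2, -1.6]
width: 0.0354
```

>>> move_arm --increments '[[[0, -0.03, 0.3, 0, 0, 0, -0.07], [0, -0.06, 0.6, 0, 0, 0, -0.14], [0, -0.089, 0.99, 0, 0, 0, -0.22], [0, -0.089, 0.99, 0, 0, 0, -0.288], [0, -0.089, 0.99, 0, 0, 0, -0.288]]]'

```text
time: 19.15
tool_pos: [0.4652, -0.1618, 0.388]
ee_rot: [3.139, -0.003, -2.779]
wrist_force: [0.0, -0.9, -2.3]
width: 0.0355
```

```bash
python3 - <<'E'
from plan import *
plan([(.530,.2168,.21,200.4,0),(.530,.2168,.12,200.4,0)])
E
```

```text
start grasp [ 0.4646 -0.1615  0.208 ] yaw -159.2 t 19.15 w 0.0355 F [ 0.  -0.9 -2.3]
  [0,-0.585,0.99,-0.006,0,0,0.004] x3
  [0,-0.577,0.99,-0.006,0,0,0.0] x3
  [0,-0.577,0.99,-0.006,0,0,0.0] x3
  [0,-0.2,0.343,-0.002,0,0,0.0] x1
  -- at [0.53  0.217 0.21 ] -159.6
  [0,-0.0,0.0,0.9,0,0,0.0] x3
  -- at [0.53  0.217 0.12 ] -159.6
```

>>> move_arm --increments '[[[0, -0.585, 0.99, 0, 0, 0, 0.004], [0, -0.585, 0.99, 0, 0, 0, 0.004], [0, -0.585, 0.99, 0, 0, 0, 0.004]]]'

```text
time: 19.4
tool_pos: [0.4853, -0.0496, 0.3886]
ee_rot: [3.139, -0.002, -2.796]
wrist_force: [0.4, -0.5, -2.3]
width: 0.0358
```

>>> move_arm --increments '[[[0, -0.577, 0.99, 0, 0, 0, 0], [0, -0.577, 0.99, 0, 0, 0, 0], [0, -0.577, 0.99, 0, 0, 0, 0]]]'

```text
time: 19.65
tool_pos: [0.5056, 0.0641, 0.3887]
ee_rot: [3.14, -0.002, -2.794]
wrist_force: [0.4, -0.8, -2.9]
width: 0.0356
```

>>> move_arm --increments '[[[0, -0.577, 0.99, 0, 0, 0, 0], [0, -0.577, 0.99, 0, 0, 0, 0], [0, -0.577, 0.99, 0, 0, 0, 0]]]'

```text
time: 19.9
tool_pos: [0.5259, 0.1771, 0.3884]
ee_rot: [3.141, -0.002, -2.794]
wrist_force: [-0.5, -0.6, -2.5]
width: 0.0356
```

>>> move_arm --increments '[[[0, -0.2, 0.343, 0, 0, 0, 0], [0, -0.2, 0.343, 0, 0, 0, 0], [0, -0.2, 0.343, 0, 0, 0, 0], [0, -0.2, 0.343, 0, 0, 0, 0]]]'

```text
time: 20.23
tool_pos: [0.5329, 0.2136, 0.3887]
ee_rot: [-3.141, -0.003, -2.793]
wrist_force: [-0.4, -1.0, -3.0]
width: 0.0359
```

```bash
python3 - <<'E'
from plan import *
from h import *
plan([(.530,.2168,.12,200.4,0),(.530,.2168,.034,200.4,0)])
p,d=robot.snapshot("wrist"); cv2.imwrite("pics/w9.png",p[:,:,::-1])
E
```

```text
start grasp [0.5324 0.2133 0.2087] yaw -160.0 t 20.23 w 0.0359 F [-0.4 -1.  -3. ]
  [0,0.01,0.041,0.887,0,0,-0.005] x3
  -- at [0.53  0.217 0.12 ] -159.6
  [0,0.0,0.0,0.86,0,0,0.0] x3
  -- at [0.53  0.217 0.034] -159.6
```

View pics/w9.png

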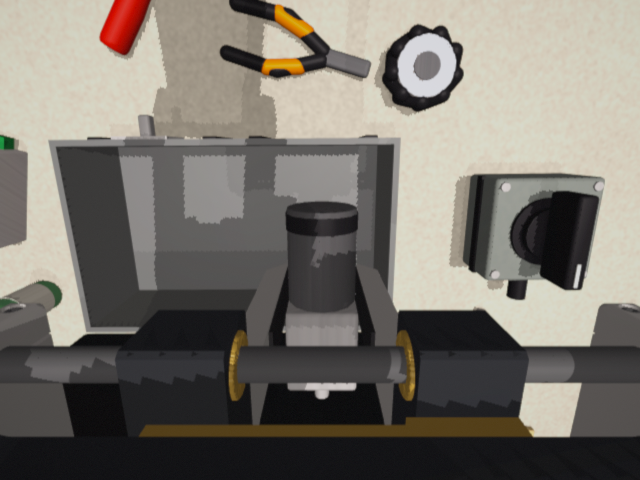

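Motor is held straight over the chest's left end (px 320,270). Lower and release.

>>> move_arm --increments '[[[0, 0.01, 0.03, 0.5, 0, 0, -0.005], [0, 0.01, 0.03, 0.887, 0, 0, -0.005], [0, 0.01, 0.03, 0.887, 0, 0, -0.005], [0, 0.01, 0.03, 0.887, 0, 0, -0.005], [0, 0.01, 0.03, 0.887, 0, 0, -0.005]]]'

```text
time: 20.7
tool_pos: [0.5311, 0.2158, 0.3034]
ee_rot: [-3.141, 0.001, -2.785]
wrist_force: [0.5, -0.2, -1.4]
width: 0.0354
```

>>> move_arm --increments '[[[0, 0, 0, 0.3, 0, 0, 0], [0, 0, 0, 0.55, 0, 0, 0], [0, 0, 0, 0.75, 0, 0, 0], [0, 0, 0, 0.86, 0, 0, 0], [0, 0, 0, 0.88, 0, 0, 0], [0, 0, 0, 0.88, 0, 0, 0]]]'

```text
time: 21.2
tool_pos: [0.5315, 0.2168, 0.216]
ee_rot: [-3.141, 0.003, -2.783]
wrist_force: [-0.4, -0.1, -2.0]
width: 0.0356
```

```bash
python3 - <<'E'
from plan import *
plan([])
E
```

```text
start grasp [0.532 0.217 0.036] yaw -159.5 t 21.2 w 0.0356 F [-0.4 -0.1 -2. ]
```

>>> move_arm --increments '[[[0, 0, 0, 0.03, 0, 0, 0], [0, 0, 0, 0.05, 0, 0, 0], [0, 0, 0, 0.05, 0, 0, 0], [0.4, 0, 0, 0.05, 0, 0, 0], [0.55, 0, 0, 0.05, 0, 0, 0], [0.6, 0, 0, 0.05, 0, 0, 0], [0.6, 0, 0, 0.05, 0, 0, 0], [0.6, 0, 0, 0.05, 0, 0, 0]]]'

```text
time: 21.87
tool_pos: [0.5307, 0.2169, 0.2096]
ee_rot: [3.142, 0.001, -2.782]
wrist_force: [0.2, 0.4, 0.1]
width: 0.0561
```

>>> move_arm --increments '[[[0.6, 0, 0, -0.3, 0, 0, 0], [0.6, 0, 0, -0.7, 0, 0, 0], [0.6, 0, 0, -0.99, 0, 0, 0], [0.6, 0, 0, -0.99, 0, 0, 0]]]'

```text
time: 22.2
tool_pos: [0.5321, 0.2173, 0.3166]
ee_rot: [-3.141, 0.015, -2.782]
wrist_force: [0.6, 0.8, 0.1]
width: 0.0566
```

>>> move_arm --increments '[[[1, 0, 0, -0.4, 0, 0, 0], [1, 0, 0, -0.8, 0, 0, 0], [1, 0, 0, -0.8, 0, 0, 0], [1, 0, 0, -0.8, 0, 0, 0]]]'

```text
time: 22.53
tool_pos: [0.5308, 0.2169, 0.3913]
ee_rot: [-3.141, 0.007, -2.782]
wrist_force: [0.1, 0.1, -1.3]
width: 0.0797
```

```bash
python3 - <<'E'
from plan import *
from h import *
p,d=robot.snapshot("wrist"); cv2.imwrite("pics/w10.png",p[:,:,::-1])
p,d=robot.snapshot("top"); cv2.imwrite("pics/t3.png",p[:,:,::-1])
plan([(.4312,-.385,.21,159.4)])
E
```

```text
start grasp [0.5301 0.2167 0.2068] yaw -159.4 t 22.63 w 0.0877 F [ 0.2  0.3 -0.5]
  [1.0,0.569,-0.99,-0.006,0,0,0.457] x6
  [1.0,-0.196,-0.99,-0.005,0,0,0.0] x3
  [1.0,-0.196,-0.99,-0.005,0,0,0.0] x3
  [1.0,-0.197,-0.99,-0.005,0,0,0.0] x3
  [1.0,-0.196,-0.99,-0.006,0,0,0.0] x3
  [1.0,-0.179,-0.901,-0.005,0,0,0.0] x3
  -- at [ 0.431 -0.385  0.21 ] -200.6
```

View pics/w10.png

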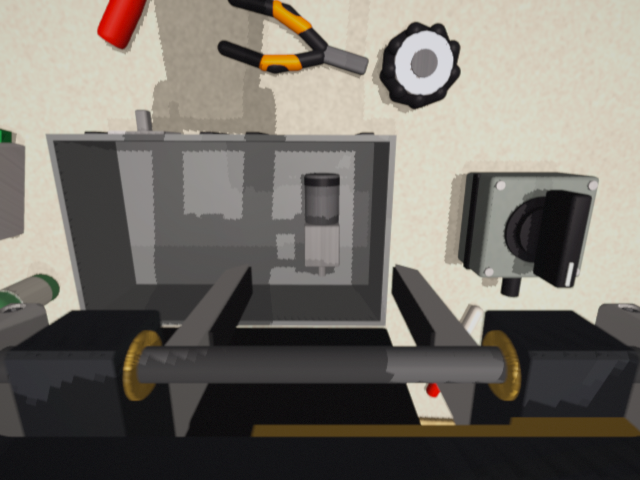

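View pics/t3.png

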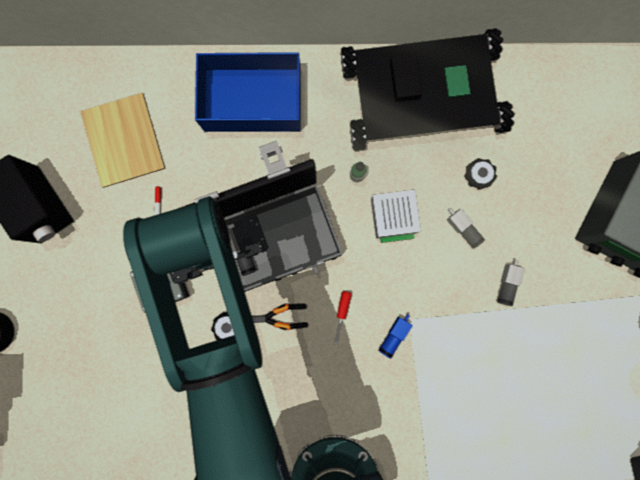

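The first motor lies flat in the chest. The third motor has been knocked from (497,295) to (510,283), so I re-plan for it and will re-measure from above.

```bash
python3 - <<'E'
from plan import *
from h import *
print(ray("top",511,283,.03))
plan([(.46,-.405,.22,163)])
E
```

```text
[ 0.46544515 -0.41583685  0.03      ]
start grasp [0.5301 0.2167 0.2068] yaw -159.4 t 22.63 w 0.0877 F [ 0.2  0.3 -0.5]
  [1.0,0.505,-0.99,-0.023,0,0,0.417] x6
  [1.0,-0.184,-0.99,-0.021,0,0,0.0] x3
  [1.0,-0.184,-0.99,-0.021,0,0,0.0] x3
  [1.0,-0.184,-0.99,-0.021,0,0,0.0] x3
  [1.0,-0.184,-0.99,-0.022,0,0,0.0] x3
  [1.0,-0.184,-0.99,-0.021,0,0,0.0] x3
  [1.0,-0.02,-0.108,-0.003,0,0,0.0] x1
  -- at [ 0.46  -0.405  0.22 ] -197.0
```

>>> move_arm --increments '[[[1, 0.505, -0.99, -0.023, 0, 0, 0.417], [1, 0.505, -0.99, -0.023, 0, 0, 0.417], [1, 0.505, -0.99, -0.023, 0, 0, 0.417], [1, 0.505, -0.99, -0.023, 0, 0, 0.417], [1, 0.505, -0.99, -0.023, 0, 0, 0.417], [1, 0.505, -0.99, -0.023, 0, 0, 0.417]]]'

```text
time: 23.13
tool_pos: [0.5177, 0.1055, 0.3875]
ee_rot: [-3.14, -0.005, 2.839]
wrist_force: [0.3, -0.3, 0.1]
width: 0.094
```

>>> move_arm --increments '[[[1, -0.184, -0.99, -0.021, 0, 0, 0], [1, -0.184, -0.99, -0.021, 0, 0, 0], [1, -0.184, -0.99, -0.021, 0, 0, 0]]]'

```text
time: 23.38
tool_pos: [0.506, 0.0035, 0.3896]
ee_rot: [-3.138, -0.005, 2.844]
wrist_force: [1.4, -0.0, -0.6]
width: 0.0942
```

>>> move_arm --increments '[[[1, -0.184, -0.99, -0.021, 0, 0, 0], [1, -0.184, -0.99, -0.021, 0, 0, 0], [1, -0.184, -0.99, -0.021, 0, 0, 0]]]'

```text
time: 23.63
tool_pos: [0.4945, -0.0973, 0.3917]
ee_rot: [-3.139, -0.005, 2.842]
wrist_force: [-0.4, 0.4, -0.4]
width: 0.0941
```

>>> move_arm --increments '[[[1, -0.184, -0.99, -0.021, 0, 0, 0], [1, -0.184, -0.99, -0.021, 0, 0, 0], [1, -0.184, -0.99, -0.021, 0, 0, 0]]]'

```text
time: 23.88
tool_pos: [0.4832, -0.1975, 0.3936]
ee_rot: [-3.14, -0.005, 2.842]
wrist_force: [-0.1, -0.1, -0.9]
width: 0.0943
```

>>> move_arm --increments '[[[1, -0.184, -0.99, -0.021, 0, 0, 0], [1, -0.184, -0.99, -0.021, 0, 0, 0], [1, -0.184, -0.99, -0.021, 0, 0, 0]]]'

```text
time: 24.13
tool_pos: [0.4718, -0.2978, 0.3953]
ee_rot: [-3.141, -0.005, 2.842]
wrist_force: [0.2, 0.2, 0.2]
width: 0.0938
```

>>> move_arm --increments '[[[1, -0.184, -0.99, -0.021, 0, 0, 0], [1, -0.184, -0.99, -0.021, 0, 0, 0], [1, -0.184, -0.99, -0.021, 0, 0, 0], [1, -0.184, -0.99, -0.021, 0, 0, 0], [1, -0.184, -0.99, -0.021, 0, 0, 0]]]'

```text
time: 24.55
tool_pos: [0.4613, -0.3946, 0.3976]
ee_rot: [3.138, -0.005, 2.844]
wrist_force: [0.0, -0.1, 0.4]
width: 0.0942
```

```bash
python3 - <<'E'
from motor import *
plan([]); motors("w11")
E
```

```text
start grasp [ 0.4607 -0.3938  0.2176] yaw 162.9 t 24.55 w 0.0942 F [ 0.  -0.1  0.4]
comp px [ 283  179   35  100 3041] c [ 466.8 -419.1] LxW 110.2 35.8 axis 162.9 ztop 0.0365 | hi [ 459.1 -416.4] [35.4 93.6] 72.7
comp px [ 518  238  107   62 1610] c [ 581.7 -156.8] LxW 105.6 33.9 axis 116.3 ztop 0.0438 | hi [ 580.8 -156.2] [ 28.9 103.3] 23.3
```

View pics/w11.png

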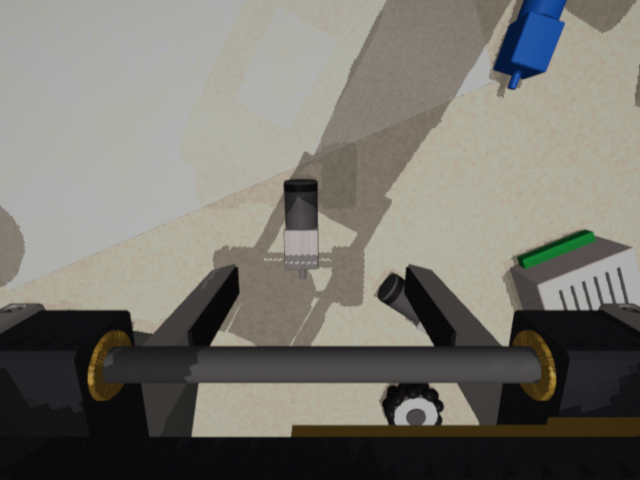

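The knocked motor is at px (301,226), body centre (0.459,-0.4165), axis 162.8°, 94x36 mm.

```bash
python3 - <<'E'
from plan import *
plan([(.459,-.4165,.13,162.8),(.459,-.4165,.055,162.8),(.459,-.4165,.026,162.8,.4)])
E
```

```text
start grasp [ 0.4612 -0.3929  0.2185] yaw 163.0 t 24.6 w 0.0937 F [-0.7  0.8 -0.5]
  [1.0,-0.048,-0.232,0.885,0,0,0.003] x3
  -- at [ 0.459 -0.416  0.13 ] 162.8
  [1.0,0.0,-0.0,0.75,0,0,-0.0] x2
  -- at [ 0.459 -0.416  0.055] 162.8
  [0.4,0.0,-0.0,0.29,0,0,-0.0] x1
  -- at [ 0.459 -0.416  0.026] 162.8
```

>>> move_arm --increments '[[[1, -0.048, -0.232, 0.885, 0, 0, 0.003], [1, -0.048, -0.232, 0.885, 0, 0, 0.003], [1, -0.048, -0.232, 0.885, 0, 0, 0.003], [1, -0.048, -0.232, 0.885, 0, 0, 0.003], [1, -0.048, -0.232, 0.885, 0, 0, 0.003]]]'

```text
time: 25.02
tool_pos: [0.46, -0.4164, 0.3128]
ee_rot: [3.141, -0.001, 2.842]
wrist_force: [-0.0, -0.5, 0.8]
width: 0.0941
```

>>> move_arm --increments '[[[1, 0, 0, 0.4, 0, 0, 0], [1, 0, 0, 0.75, 0, 0, 0], [1, 0, 0, 0.75, 0, 0, 0], [1, 0, 0, 0.75, 0, 0, 0]]]'

```text
time: 25.35
tool_pos: [0.4599, -0.4168, 0.2382]
ee_rot: [3.141, -0.001, 2.842]
wrist_force: [0.4, -0.0, 0.4]
width: 0.0938
```

```bash
python3 - <<'E'
from plan import *
plan([(.459,-.4165,.026,162.8,.4)])
E
```

```text
start grasp [ 0.4598 -0.4166  0.0582] yaw 162.8 t 25.35 w 0.0938 F [ 0.4 -0.   0.4]
  [0.4,0.008,-0.001,0.322,0,0,0.0] x1
  -- at [ 0.459 -0.416  0.026] 162.8
```

>>> move_arm --increments '[[[0.8, 0.008, 0, 0.32, 0, 0, 0], [0.5, 0.008, 0, 0.32, 0, 0, 0], [0.2, 0.008, 0, 0.32, 0, 0, 0], [0, 0.008, 0, 0.32, 0, 0, 0], [0, 0.008, 0, 0.32, 0, 0, 0], [0, 0.008, 0, 0.32, 0, 0, 0], [0, 0.008, 0, 0.32, 0, 0, 0], [0, 0.008, 0, 0.32, 0, 0, 0]]]'

```text
time: 26.02
tool_pos: [0.4589, -0.4175, 0.2063]
ee_rot: [-3.141, 0.001, 2.841]
wrist_force: [-0.0, 0.4, 0.0]
width: 0.044
```

>>> move_arm --increments '[[[0, 0, 0, 0, 0, 0, 0], [0, 0, 0, 0, 0, 0, 0], [0, 0, 0, 0, 0, 0, 0], [0, 0, 0, 0, 0, 0, 0]]]'

```text
time: 26.35
tool_pos: [0.4589, -0.4171, 0.2057]
ee_rot: [3.141, 0.0, 2.841]
wrist_force: [0.3, 1.8, 1.8]
width: 0.0359
```

>>> move_arm --increments '[[[0, 0, 0, -0.3, 0, 0, 0], [0, 0, 0, -0.6, 0, 0, 0], [0, 0, 0, -0.99, 0, 0, 0], [0, 0, 0, -0.99, 0, 0, 0]]]'

```text
time: 26.68
tool_pos: [0.4598, -0.4187, 0.3127]
ee_rot: [-3.134, 0.012, 2.841]
wrist_force: [1.4, -1.4, -0.4]
width: 0.0355
```

>>> move_arm --increments '[[[0, 0, 0, -0.3, 0, 0, 0], [0, 0, 0, -0.6, 0, 0, 0], [0, 0, 0, -0.87, 0, 0, 0], [0, 0, 0, -0.87, 0, 0, 0]]]'

```text
time: 27.02
tool_pos: [0.4591, -0.4179, 0.397]
ee_rot: [-3.136, 0.009, 2.841]
wrist_force: [0.6, -0.9, -2.2]
width: 0.0354
```

```bash
python3 - <<'E'
from plan import *
plan([(.5586,.14,.21,200.4,0)])
E
```

```text
start grasp [ 0.4603 -0.4194  0.2171] yaw 162.8 t 27.02 w 0.0354 F [ 0.6 -0.9 -2.2]
  [0,0.126,0.99,0.012,0,0,-0.418] x6
  [0,-0.58,0.99,0.014,0,0,-0.0] x3
  [0,-0.579,0.99,0.014,0,0,-0.0] x3
  [0,-0.58,0.99,0.015,0,0,-0.0] x3
  [0,-0.579,0.99,0.014,0,0,-0.0] x3
  [0,-0.047,0.08,0.002,0,0,-0.0] x1
  -- at [0.559 0.14  0.21 ] 200.4
```

>>> move_arm --increments '[[[0, 0.04, 0.3, 0, 0, 0, -0.07], [0, 0.08, 0.6, 0, 0, 0, -0.14], [0, 0.126, 0.99, 0, 0, 0, -0.21], [0, 0.126, 0.99, 0, 0, 0, -0.28], [0, 0.126, 0.99, 0, 0, 0, -0.35], [0, 0.126, 0.99, 0, 0, 0, -0.418], [0, 0.126, 0.99, 0, 0, 0, -0.418]]]'

```text
time: 27.6
tool_pos: [0.4862, -0.3052, 0.3877]
ee_rot: [-3.14, -0.01, -2.805]
wrist_force: [-0.3, 1.1, -2.8]
width: 0.0353
```

>>> move_arm --increments '[[[0, -0.58, 0.99, 0, 0, 0, 0], [0, -0.58, 0.99, 0, 0, 0, 0], [0, -0.58, 0.99, 0, 0, 0, 0]]]'

```text
time: 27.85
tool_pos: [0.5076, -0.1928, 0.3875]
ee_rot: [-3.139, -0.011, -2.808]
wrist_force: [0.5, 0.3, -2.6]
width: 0.0356
```

>>> move_arm --increments '[[[0, -0.58, 0.99, 0, 0, 0, 0], [0, -0.58, 0.99, 0, 0, 0, 0], [0, -0.58, 0.99, 0, 0, 0, 0]]]'

```text
time: 28.1
tool_pos: [0.5299, -0.0794, 0.3867]
ee_rot: [-3.138, -0.011, -2.807]
wrist_force: [1.0, 1.0, -3.5]
width: 0.0356
```

>>> move_arm --increments '[[[0, -0.58, 0.99, 0, 0, 0, 0], [0, -0.58, 0.99, 0, 0, 0, 0], [0, -0.58, 0.99, 0, 0, 0, 0]]]'

```text
time: 28.35
tool_pos: [0.5523, 0.0332, 0.3856]
ee_rot: [-3.138, -0.011, -2.806]
wrist_force: [-0.0, -0.2, -3.1]
width: 0.0359
```

>>> move_arm --increments '[[[0, -0.58, 0.99, 0, 0, 0, 0], [0, -0.58, 0.99, 0, 0, 0, 0], [0, -0.58, 0.99, 0, 0, 0, 0], [0, -0.58, 0.99, 0, 0, 0, 0], [0, -0.58, 0.99, 0, 0, 0, 0]]]'

```text
time: 28.77
tool_pos: [0.5747, 0.1447, 0.3841]
ee_rot: [-3.136, -0.013, -2.804]
wrist_force: [-0.2, -1.4, -2.8]
width: 0.0358
```

```bash
python3 - <<'E'
from plan import *
from h import *
plan([(.5586,.14,.12,200.4,0)])
p,d=robot.snapshot("wrist"); cv2.imwrite("pics/w12.png",p[:,:,::-1])
E
```

```text
start grasp [0.5729 0.1429 0.2041] yaw -160.7 t 28.77 w 0.0358 F [-0.2 -1.4 -2.8]
  [0,0.144,0.02,0.841,0,0,-0.012] x3
  -- at [0.559 0.14  0.12 ] -159.6
```

View pics/w12.png

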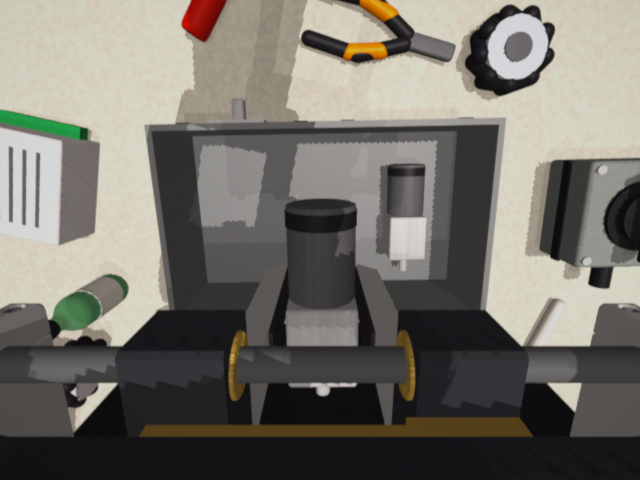

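Second motor still held; first motor lies at (406,215) with clearance. Lowering.

>>> move_arm --increments '[[[0, 0.1, 0.02, 0.3, 0, 0, -0.012], [0, 0.144, 0.02, 0.6, 0, 0, -0.012], [0, 0.144, 0.02, 0.84, 0, 0, -0.012], [0, 0.144, 0.02, 0.84, 0, 0, -0.012], [0, 0.144, 0.02, 0.84, 0, 0, -0.012]]]'

```text
time: 29.23
tool_pos: [0.5593, 0.1382, 0.301]
ee_rot: [-3.136, -0.013, -2.791]
wrist_force: [0.3, -0.5, -1.6]
width: 0.0357
```

>>> move_arm --increments '[[[0, 0, 0, 0.3, 0, 0, 0], [0, 0, 0, 0.55, 0, 0, 0], [0, 0, 0, 0.75, 0, 0, 0], [0, 0, 0, 0.82, 0, 0, 0], [0, 0, 0, 0.82, 0, 0, 0], [0, 0, 0, 0.82, 0, 0, 0]]]'

```text
time: 29.73
tool_pos: [0.5603, 0.1389, 0.223]
ee_rot: [-3.135, -0.006, -2.789]
wrist_force: [1.4, 0.7, -2.5]
width: 0.0358
```

```bash
python3 - <<'E'
from plan import *
plan([(.5586,.14,.030,200.4,0)])
E
```

```text
start grasp [0.5597 0.1375 0.043 ] yaw -159.8 t 29.73 w 0.0358 F [ 1.4  0.7 -2.5]
  [0,0.002,0.028,0.13,0,0,-0.002] x1
  -- at [0.559 0.14  0.03 ] -159.6
```

>>> move_arm --increments '[[[0, 0, 0.02, 0.06, 0, 0, 0], [0, 0, 0.02, 0.12, 0, 0, 0], [0, 0, 0.02, 0.12, 0, 0, 0], [0.4, 0, 0.02, 0.12, 0, 0, 0], [0.55, 0, 0.02, 0.12, 0, 0, 0], [0.6, 0, 0.02, 0.12, 0, 0, 0], [0.6, 0, 0.02, 0.12, 0, 0, 0], [0.6, 0, 0.02, 0.12, 0, 0, 0]]]'

```text
time: 30.4
tool_pos: [0.5585, 0.141, 0.2091]
ee_rot: [-3.136, -0.009, -2.788]
wrist_force: [0.2, -0.3, 0.3]
width: 0.0559
```

>>> move_arm --increments '[[[0.6, 0, 0, -0.3, 0, 0, 0], [0.6, 0, 0, -0.7, 0, 0, 0], [0.6, 0, 0, -0.99, 0, 0, 0], [0.6, 0, 0, -0.99, 0, 0, 0]]]'

```text
time: 30.73
tool_pos: [0.5608, 0.1422, 0.3163]
ee_rot: [-3.133, 0.005, -2.788]
wrist_force: [1.2, 0.4, 0.2]
width: 0.0564
```

>>> move_arm --increments '[[[1, 0, 0, -0.4, 0, 0, 0], [1, 0, 0, -0.8, 0, 0, 0], [1, 0, 0, -0.8, 0, 0, 0], [1, 0, 0, -0.8, 0, 0, 0]]]'

```text
time: 31.07
tool_pos: [0.56, 0.1425, 0.3911]
ee_rot: [-3.135, -0.002, -2.788]
wrist_force: [0.1, 0.6, -0.7]
width: 0.0797
```

```bash
python3 - <<'E'
from plan import *
from h import *
p,d=robot.snapshot("wrist"); cv2.imwrite("pics/w13.png",p[:,:,::-1])
p,d=robot.snapshot("top"); cv2.imwrite("pics/t4.png",p[:,:,::-1])
# viewpoint for motor0: camera is +0.073 along tool x
plan([(.59,-.305,.24,37)])
E
```

```text
start grasp [0.558  0.1409 0.2066] yaw -159.8 t 31.17 w 0.0875 F [-0.2 -0.2 -0.2]
  [1.0,0.286,-0.99,-0.077,0,0,0.622] x8
  [1.0,-0.826,-0.99,-0.096,0,0,0.622] x8
  [1.0,-0.99,0.101,-0.074,0,0,0.57] x8
  [1.0,-0.627,0.97,-0.087,0,0,-0.0] x3
  -- at [ 0.59  -0.305  0.24 ] -323.0
```

View pics/w13.png

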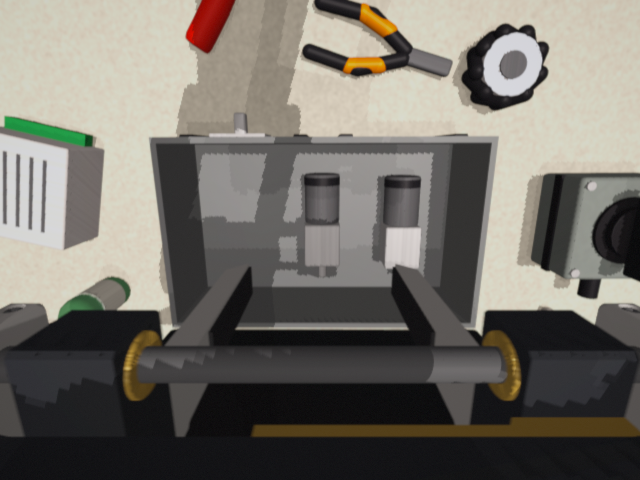

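View pics/t4.png

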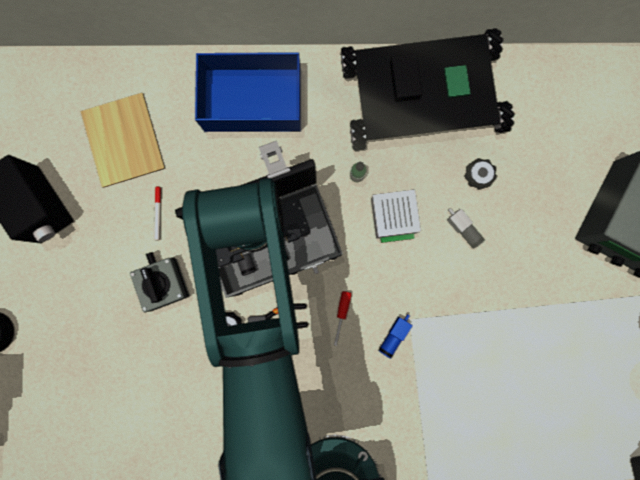

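Two motors lie neatly in the chest at (322,222) and (403,222). The last grey motor is still at (466,228). Moving over it with the other wrist side because of the J6 range.

>>> move_arm --increments '[[[1, 0.286, -0.99, -0.077, 0, 0, 0.622], [1, 0.286, -0.99, -0.077, 0, 0, 0.622], [1, 0.286, -0.99, -0.077, 0, 0, 0.622], [1, 0.286, -0.99, -0.077, 0, 0, 0.622], [1, 0.286, -0.99, -0.077, 0, 0, 0.622], [1, 0.286, -0.99, -0.077, 0, 0, 0.622], [1, 0.286, -0.99, -0.077, 0, 0, 0.622], [1, 0.286, -0.99, -0.077, 0, 0, 0.622]]]'

```text
time: 31.83
tool_pos: [0.5669, 0.0395, 0.3932]
ee_rot: [-3.128, -0.005, 2.512]
wrist_force: [-0.1, -0.4, -0.3]
width: 0.094
```

>>> move_arm --increments '[[[1, -0.826, -0.99, -0.096, 0, 0, 0.622], [1, -0.826, -0.99, -0.096, 0, 0, 0.622], [1, -0.826, -0.99, -0.096, 0, 0, 0.622], [1, -0.826, -0.99, -0.096, 0, 0, 0.622], [1, -0.826, -0.99, -0.096, 0, 0, 0.622], [1, -0.826, -0.99, -0.096, 0, 0, 0.622], [1, -0.826, -0.99, -0.096, 0, 0, 0.622], [1, -0.826, -0.99, -0.096, 0, 0, 0.622]]]'

```text
time: 32.5
tool_pos: [0.5763, -0.0891, 0.4037]
ee_rot: [-3.13, 0.007, 1.534]
wrist_force: [-0.4, -0.2, -0.2]
width: 0.094
```

>>> move_arm --increments '[[[1, -0.99, 0.101, -0.074, 0, 0, 0.57], [1, -0.99, 0.101, -0.074, 0, 0, 0.57], [1, -0.99, 0.101, -0.074, 0, 0, 0.57], [1, -0.99, 0.101, -0.074, 0, 0, 0.57], [1, -0.99, 0.101, -0.074, 0, 0, 0.57], [1, -0.99, 0.101, -0.074, 0, 0, 0.57], [1, -0.99, 0.101, -0.074, 0, 0, 0.57], [1, -0.99, 0.101, -0.074, 0, 0, 0.57]]]'

```text
time: 33.17
tool_pos: [0.5835, -0.1881, 0.412]
ee_rot: [-3.14, 0.013, 0.642]
wrist_force: [0.1, 0.1, 0.1]
width: 0.094
```

```bash
python3 - <<'E'
from plan import *
plan([(.57,-.30,.24,37)])
E
```

```text
start grasp [ 0.5815 -0.1893  0.232 ] yaw 36.8 t 33.17 w 0.094 F [0.1 0.1 0.1]
  [1.0,-0.756,0.818,-0.08,0,0,-0.002] x3
  -- at [ 0.57 -0.3   0.24] 37.0
```

>>> move_arm --increments '[[[1, -0.756, 0.818, 0, 0, 0, 0], [1, -0.756, 0.818, 0, 0, 0, 0], [1, -0.756, 0.818, 0, 0, 0, 0], [1, -0.756, 0.818, 0, 0, 0, 0], [1, -0.756, 0.818, 0, 0, 0, 0]]]'

```text
time: 33.58
tool_pos: [0.5721, -0.3002, 0.4137]
ee_rot: [-3.14, 0.011, 0.645]
wrist_force: [0.1, 0.4, -0.6]
width: 0.0941
```

```bash
python3 - <<'E'
from motor import *
plan([]); motors("w14"); print(robot.get_obs()["ee_rot"])
E
```

```text
start grasp [ 0.5703 -0.3012  0.2337] yaw 36.9 t 33.58 w 0.0941 F [ 0.1  0.4 -0.6]
comp px [  42    0   44   76 1616] c [562.2  -6.8] LxW 74.8 15.9 axis 8.7 ztop 0.0436 | hi [559.9  -7.2] [70.1 15.9] 8.6
comp px [553  35  44  46 776] c [ 835.9 -402.2] LxW 43.9 25.7 axis 58.1 ztop 0.0439 | hi [ 833.1 -405. ] [37.5 23. ] 68.0
comp px [ 420   86   72   74 4006] c [ 728.  -354.5] LxW 72.2 72.1 axis 43.8 ztop 0.0329 | hi [ 729.5 -355.4] [67.3 66.9] 61.7
comp px [ 329  145   35  102 2905] c [ 600.4 -311.6] LxW 108.7 35.3 axis 39.1 ztop 0.0367 | hi [ 594.4 -316.4] [93.4 35.3] 39.1
[-3.14085324  0.01051583  0.64619024]
```

View pics/w14.png

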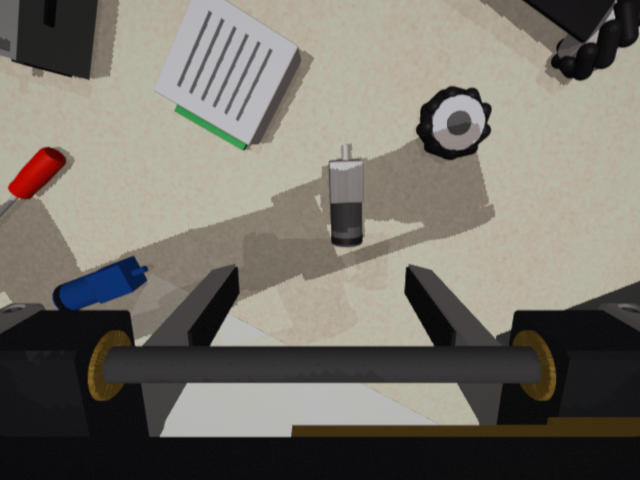

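Last motor is at px (346,200), body centre (0.5944,-0.3164), axis 39.1°, 93x35 mm.

```bash
python3 - <<'E'
from plan import *
plan([(.5944,-.3164,.145,39.1),(.5944,-.3164,.055,39.1)])
E
```

```text
start grasp [ 0.5708 -0.3     0.2343] yaw 37.0 t 33.63 w 0.0941 F [ 0.1  0.2 -0.1]
  [1.0,0.09,0.273,0.893,0,0,-0.023] x3
  -- at [ 0.594 -0.316  0.145] 39.1
  [1.0,-0.0,0.0,0.9,0,0,-0.0] x3
  -- at [ 0.594 -0.316  0.055] 39.1
```

>>> move_arm --increments '[[[1, 0.09, 0.273, 0.893, 0, 0.007, -0.023], [1, 0.09, 0.273, 0.893, 0, 0.007, -0.023], [1, 0.09, 0.273, 0.893, 0, 0.007, -0.023], [1, 0.09, 0.273, 0.893, 0, 0.007, -0.023], [1, 0.09, 0.273, 0.893, 0, 0.007, -0.023]]]'

```text
time: 34.05
tool_pos: [0.5957, -0.3147, 0.3268]
ee_rot: [3.141, -0.0, 0.683]
wrist_force: [0.4, 0.6, 0.3]
width: 0.0937
```

>>> move_arm --increments '[[[1, 0, 0, 0.4, 0, 0, 0], [1, 0, 0, 0.8, 0, 0, 0], [1, 0, 0, 0.8, 0, 0, 0], [1, 0, 0, 0.8, 0, 0, 0]]]'

```text
time: 34.38
tool_pos: [0.5954, -0.3153, 0.2472]
ee_rot: [3.141, -0.0, 0.682]
wrist_force: [-0.0, -1.6, 1.0]
width: 0.0938
```

```bash
python3 - <<'E'
from plan import *
plan([(.5944,-.3164,.026,39.1)])
E
```

```text
start grasp [ 0.5955 -0.3153  0.0672] yaw 39.1 t 34.38 w 0.0938 F [-0.  -1.6  1. ]
  [1.0,-0.015,0.002,0.412,0,0,-0.0] x2
  -- at [ 0.594 -0.316  0.026] 39.1
```

>>> move_arm --increments '[[[0.8, -0.012, 0, 0.35, 0, 0, 0], [0.6, -0.012, 0, 0.412, 0, 0, 0], [0.2, -0.012, 0, 0.412, 0, 0, 0], [0, -0.012, 0, 0.412, 0, 0, 0], [0, -0.012, 0, 0.412, 0, 0, 0], [0, -0.012, 0, 0.412, 0, 0, 0], [0, -0.012, 0, 0.412, 0, 0, 0], [0, -0.012, 0, 0.412, 0, 0, 0]]]'

```text
time: 35.05
tool_pos: [0.5951, -0.317, 0.207]
ee_rot: [3.137, -0.001, 0.682]
wrist_force: [0.2, 0.1, 0.6]
width: 0.0441
```

>>> move_arm --increments '[[[0, 0, 0, 0, 0, 0, 0], [0, 0, 0, 0, 0, 0, 0], [0, 0, 0, 0, 0, 0, 0], [0, 0, 0, 0, 0, 0, 0], [0, 0, 0, 0, 0, 0, 0]]]'

```text
time: 35.47
tool_pos: [0.5949, -0.3168, 0.2062]
ee_rot: [3.139, -0.001, 0.682]
wrist_force: [-0.7, 1.4, 3.5]
width: 0.0356
```

>>> move_arm --increments '[[[0, 0, 0, -0.3, 0, 0, 0], [0, 0, 0, -0.6, 0, 0, 0], [0, 0, 0, -0.99, 0, 0, 0], [0, 0, 0, -0.99, 0, 0, 0]]]'

```text
time: 35.8
tool_pos: [0.5959, -0.3175, 0.3136]
ee_rot: [3.125, -0.005, 0.682]
wrist_force: [0.9, 0.1, 0.3]
width: 0.0355
```

>>> move_arm --increments '[[[0, 0, 0, -0.3, 0, 0, 0], [0, 0, 0, -0.6, 0, 0, 0], [0, 0, 0, -0.87, 0, 0, 0], [0, 0, 0, -0.87, 0, 0, 0], [0, 0, 0, -0.87, 0, 0, 0]]]'

```text
time: 36.22
tool_pos: [0.5946, -0.3167, 0.3924]
ee_rot: [3.136, -0.002, 0.682]
wrist_force: [-0.1, 0.3, -3.2]
width: 0.0356
```

```bash
python3 - <<'E'
from plan import *
plan([(.56,-.15,.21,147,0),(.585,-.02,.21,198.7,0),(.5966,.0666,.21,200.4,0)])
E
```

```text
start grasp [ 0.5955 -0.3173  0.2124] yaw 39.1 t 36.22 w 0.0356 F [-0.1  0.3 -3.2]
  [0,0.506,-0.99,0.016,0,0,-0.622] x8
  [0,0.594,-0.072,0.008,0,0,-0.577] x8
  -- at [ 0.56 -0.15  0.21] 147.0
  [0,0.403,0.99,0.0,0,0,-0.575] x8
  [0,-0.126,0.222,0.0,0,0,0.0] x1
  -- at [ 0.585 -0.02   0.21 ] 198.7
  [0,-0.387,0.783,0.0,0,0,-0.019] x3
  -- at [0.597 0.067 0.21 ] 200.4
```

>>> move_arm --increments '[[[0, 0.15, -0.3, 0, 0, 0, -0.07], [0, 0.3, -0.6, 0, 0, 0, -0.15], [0, 0.506, -0.99, 0, 0, 0, -0.23], [0, 0.506, -0.99, 0, 0, 0, -0.31], [0, 0.506, -0.99, 0, 0, 0, -0.39], [0, 0.506, -0.99, 0, 0, 0, -0.47], [0, 0.506, -0.99, 0, 0, 0, -0.55], [0, 0.506, -0.99, 0, 0, 0, -0.622]]]'

```text
time: 36.88
tool_pos: [0.571, -0.2075, 0.3868]
ee_rot: [-3.138, -0.002, 1.665]
wrist_force: [-0.1, 1.2, -2.5]
width: 0.036
```

>>> move_arm --increments '[[[0, 0.2, -0.02, 0, 0, 0, -0.08], [0, 0.4, -0.04, 0, 0, 0, -0.16], [0, 0.594, -0.072, 0, 0, 0, -0.24], [0, 0.594, -0.072, 0, 0, 0, -0.32], [0, 0.594, -0.072, 0, 0, 0, -0.4], [0, 0.594, -0.072, 0, 0, 0, -0.48], [0, 0.594, -0.072, 0, 0, 0, -0.55], [0, 0.594, -0.072, 0, 0, 0, -0.577]]]'

```text
time: 37.55
tool_pos: [0.5586, -0.1491, 0.3868]
ee_rot: [-3.14, -0.004, 2.57]
wrist_force: [-0.3, -0.2, -2.3]
width: 0.0358
```

>>> move_arm --increments '[[[0, 0.15, 0.33, 0, 0, 0, -0.08], [0, 0.3, 0.66, 0, 0, 0, -0.16], [0, 0.403, 0.99, 0, 0, 0, -0.24], [0, 0.403, 0.99, 0, 0, 0, -0.32], [0, 0.403, 0.99, 0, 0, 0, -0.4], [0, 0.403, 0.99, 0, 0, 0, -0.48], [0, 0.403, 0.99, 0, 0, 0, -0.55], [0, 0.403, 0.99, 0, 0, 0, -0.575]]]'

```text
time: 38.22
tool_pos: [0.5788, -0.044, 0.3866]
ee_rot: [3.14, -0.004, -2.81]
wrist_force: [-0.1, 0.0, -3.4]
width: 0.0357
```

```bash
python3 - <<'E'
from plan import *
plan([(.5966,.0666,.21,200.4,0)])
E
```

```text
start grasp [ 0.578  -0.0441  0.2066] yaw -161.0 t 38.22 w 0.0357 F [-0.1  0.  -3.4]
  [0,-0.536,0.986,-0.034,0,0,-0.016] x3
  -- at [0.597 0.067 0.21 ] -159.6
```

>>> move_arm --increments '[[[0, -0.18, 0.33, 0, 0, 0, -0.016], [0, -0.36, 0.66, 0, 0, 0, -0.016], [0, -0.536, 0.986, 0, 0, 0, -0.016], [0, -0.536, 0.986, 0, 0, 0, -0.016], [0, -0.536, 0.986, 0, 0, 0, -0.016]]]'

```text
time: 38.63
tool_pos: [0.598, 0.0681, 0.3868]
ee_rot: [-3.141, -0.005, -2.786]
wrist_force: [0.3, -0.8, -3.4]
width: 0.0362
```

```bash
python3 - <<'E'
from plan import *
from h import *
plan([(.5966,.0666,.12,200.4,0)])
p,d=robot.snapshot("wrist"); cv2.imwrite("pics/w15.png",p[:,:,::-1])
E
```

```text
start grasp [0.5973 0.0678 0.2068] yaw -159.6 t 38.63 w 0.0362 F [ 0.3 -0.8 -3.4]
  [0,0.01,-0.009,0.868,0,0,-0.0] x3
  -- at [0.597 0.067 0.12 ] -159.6
```

View pics/w15.png

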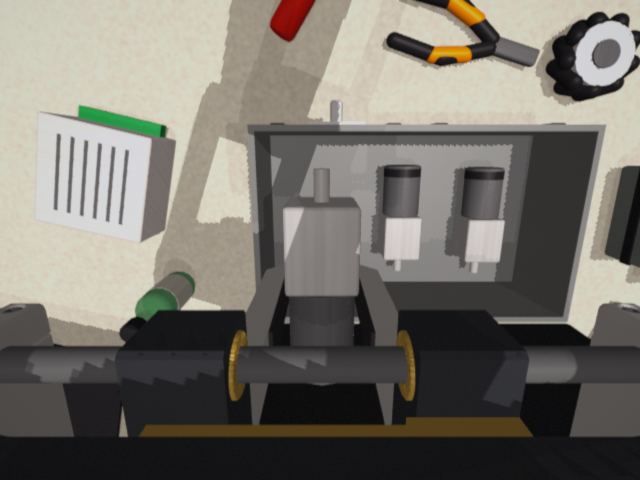

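Third motor held over the free right end, shaft towards the front. Lower and release.

>>> move_arm --increments '[[[0, 0.01, 0, 0.3, 0, 0, 0], [0, 0.01, 0, 0.6, 0, 0, 0], [0, 0.01, 0, 0.86, 0, 0, 0], [0, 0.01, 0, 0.86, 0, 0, 0], [0, 0.01, 0, 0.86, 0, 0, 0]]]'

```text
time: 39.1
tool_pos: [0.5967, 0.0644, 0.3021]
ee_rot: [-3.141, -0.005, -2.792]
wrist_force: [1.4, -0.3, -2.0]
width: 0.0358
```

>>> move_arm --increments '[[[0, 0, 0, 0.3, 0, 0, 0], [0, 0, 0, 0.55, 0, 0, 0], [0, 0, 0, 0.75, 0, 0, 0], [0, 0, 0, 0.82, 0, 0, 0], [0, 0, 0, 0.82, 0, 0, 0], [0, 0, 0, 0.82, 0, 0, 0]]]'

```text
time: 39.6
tool_pos: [0.5985, 0.0653, 0.2251]
ee_rot: [-3.138, 0.004, -2.79]
wrist_force: [0.5, -0.3, -2.4]
width: 0.0357
```

```bash
python3 - <<'E'
from plan import *
plan([(.5966,.0666,.031,200.4,0)])
E
```

```text
start grasp [0.5994 0.065  0.0451] yaw -159.9 t 39.6 w 0.0357 F [ 0.5 -0.3 -2.4]
  [0,0.021,0.025,0.141,0,0,-0.003] x1
  -- at [0.597 0.067 0.031] -159.6
```

>>> move_arm --increments '[[[0, 0.01, 0.02, 0.06, 0, 0, 0], [0, 0.01, 0.02, 0.13, 0, 0, 0], [0, 0.01, 0.02, 0.14, 0, 0, 0], [0.4, 0.01, 0.02, 0.14, 0, 0, 0], [0.55, 0.01, 0.02, 0.14, 0, 0, 0], [0.6, 0.01, 0.02, 0.14, 0, 0, 0], [0.6, 0.01, 0.02, 0.14, 0, 0, 0], [0.6, 0.01, 0.02, 0.14, 0, 0, 0]]]'

```text
time: 40.27
tool_pos: [0.5961, 0.0672, 0.2092]
ee_rot: [-3.139, 0.002, -2.79]
wrist_force: [0.0, 0.6, 0.1]
width: 0.056
```

>>> move_arm --increments '[[[0.6, 0, 0, -0.3, 0, 0, 0], [0.6, 0, 0, -0.7, 0, 0, 0], [0.6, 0, 0, -0.99, 0, 0, 0], [0.6, 0, 0, -0.99, 0, 0, 0]]]'

```text
time: 40.6
tool_pos: [0.5975, 0.0674, 0.3167]
ee_rot: [-3.135, 0.015, -2.79]
wrist_force: [1.1, 0.3, 1.1]
width: 0.056
```

>>> move_arm --increments '[[[1, 0.3, 0, -0.3, 0, 0, 0], [1, 0.6, 0, -0.7, 0, 0, 0], [1, 0.9, 0, -0.9, 0, 0, 0], [1, 0.9, 0, -0.9, 0, 0, 0]]]'

```text
time: 40.93
tool_pos: [0.5088, 0.0356, 0.4046]
ee_rot: [-3.135, 0.01, -2.791]
wrist_force: [0.3, 0.6, 0.7]
width: 0.0794
```

```bash
python3 - <<'E'
from plan import *
from h import *
p,d=robot.snapshot("wrist"); cv2.imwrite("pics/w16.png",p[:,:,::-1])
p,d=robot.snapshot("top"); cv2.imwrite("pics/t5.png",p[:,:,::-1])
p,d=robot.snapshot("scene"); cv2.imwrite("pics/s5.png",p[:,:,::-1])
plan([(.53,.205,.2927,200.4),(.6304,.2422,.2927,200.4)])
E
```

```text
start grasp [0.5117 0.0362 0.2177] yaw -159.9 t 41.08 w 0.0914 F [ 0.1 -0.2 -0.6]
  [1.0,-0.49,0.99,-0.488,0,0,-0.003] x3
  [1.0,-0.265,0.53,-0.262,0,0,0.0] x2
  -- at [0.53  0.205 0.293] -159.6
  [1.0,-0.99,-0.001,0.0,0,0,0.0] x3
  [1.0,-0.081,-0.0,0.0,0,0,0.0] x1
  -- at [0.63  0.242 0.293] -159.6
```

View pics/w16.png

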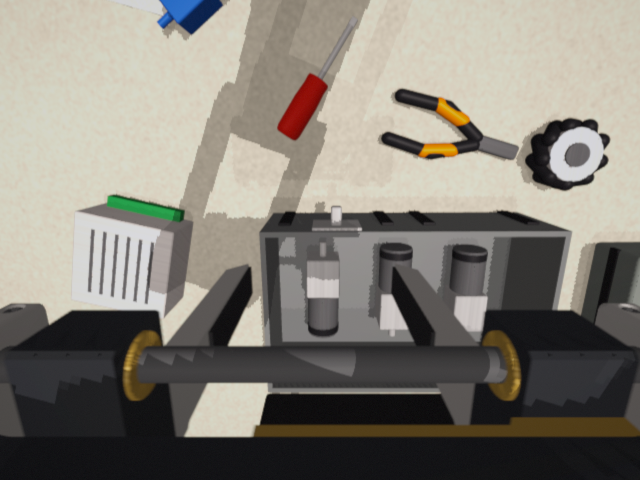

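View pics/t5.png

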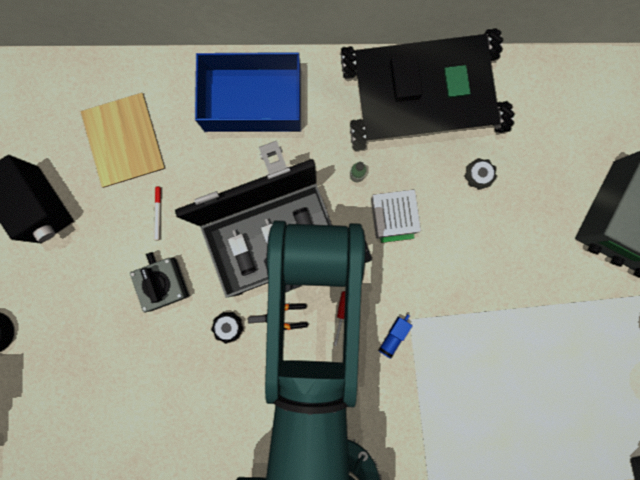

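View pics/s5.png

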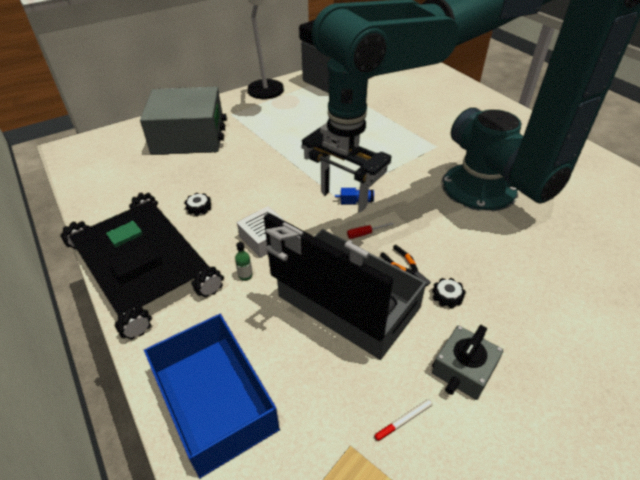

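All three motors lie in the chest at (323,290), (396,290) and (470,290), and the lid is still upright. No other grey motor is on the bench. Back to the pull bar.

>>> move_arm --increments '[[[1, -0.49, 0.99, -0.488, 0, 0, 0], [1, -0.49, 0.99, -0.488, 0, 0, 0], [1, -0.49, 0.99, -0.488, 0, 0, 0], [1, -0.49, 0.99, -0.488, 0, 0, 0]]]'

```text
time: 41.42
tool_pos: [0.5241, 0.1515, 0.4468]
ee_rot: [3.141, 0.004, -2.783]
wrist_force: [-0.1, -1.0, 0.7]
width: 0.0945
```

>>> move_arm --increments '[[[1, -0.265, 0.53, -0.262, 0, 0, 0], [1, -0.265, 0.53, -0.262, 0, 0, 0], [1, -0.265, 0.53, -0.262, 0, 0, 0], [1, -0.265, 0.53, -0.262, 0, 0, 0], [1, -0.265, 0.53, -0.262, 0, 0, 0]]]'

```text
time: 41.83
tool_pos: [0.5302, 0.205, 0.4702]
ee_rot: [-3.139, -0.003, -2.79]
wrist_force: [-0.5, 0.3, -0.5]
width: 0.094
```

```bash
python3 - <<'E'
from plan import *
from h import *
c=robot.camera_params("wrist");p,d=robot.snapshot("wrist"); cv2.imwrite("pics/w17.png",p[:,:,::-1])
P=cloud(c,d); m=(P[:,:,2]>.275)&(P[:,:,2]<.32)&(d>.1)&(np.hypot(P[:,:,0]-.63,P[:,:,1]-.242)<.04)
print(m.sum(), P[m].mean(0) if m.any() else None, np.percentile(P[m][:,2],[5,95]) if m.any() else None)
plan([(.6304,.2422,.2927,200.4)])
E
```

```text
0 None None
start grasp [0.5299 0.204  0.2906] yaw -159.9 t 41.88 w 0.0939 F [-0.2 -1.1 -0.4]
  [1.0,-0.99,0.012,-0.02,0,0,-0.003] x3
  [1.0,-0.086,0.001,-0.001,0,0,-0.0] x1
  -- at [0.63  0.242 0.293] -159.6
```

View pics/w17.png

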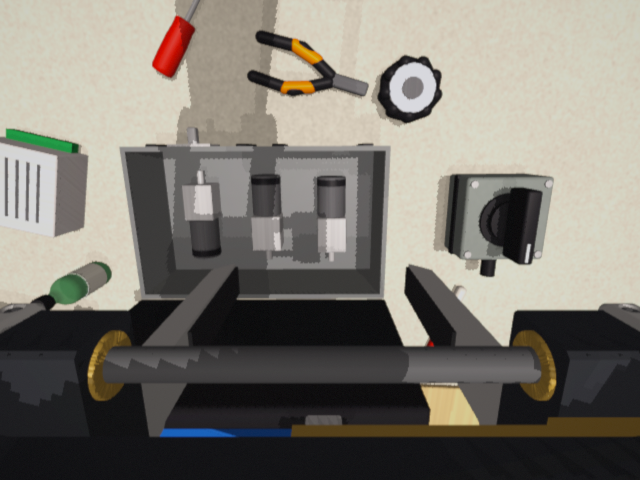

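>>> move_arm --increments '[[[1, -0.3, 0.012, -0.02, 0, 0, -0.003], [1, -0.6, 0.012, -0.02, 0, 0, -0.003], [1, -0.8, 0.012, -0.02, 0, 0, -0.003], [1, -0.99, 0.012, -0.02, 0, 0, -0.003], [1, -0.99, 0.012, -0.02, 0, 0, -0.003]]]'

```text
time: 42.3
tool_pos: [0.6249, 0.2397, 0.4713]
ee_rot: [-3.139, -0.002, -2.787]
wrist_force: [0.1, -0.7, -1.0]
width: 0.0939
```

>>> move_arm --increments '[[[0.8, -0.07, 0, 0, 0, 0, 0], [0.55, -0.07, 0, 0, 0, 0, 0], [0.4, -0.07, 0, 0, 0, 0, 0], [0, -0.07, 0, 0, 0, 0, 0], [0, -0.07, 0, 0, 0, 0, 0], [0, -0.07, 0, 0, 0, 0, 0], [0, -0.07, 0, 0, 0, 0, 0], [0, -0.07, 0, 0, 0, 0, 0]]]'

```text
time: 42.97
tool_pos: [0.6284, 0.2426, 0.4753]
ee_rot: [-3.138, 0.002, -2.786]
wrist_force: [3.3, -8.8, 0.3]
width: 0.0443
```

>>> move_arm --increments '[[[0, 0, 0, 0, 0, 0, 0], [0, 0, 0, 0, 0, 0, 0], [0, 0, 0, 0, 0, 0, 0]]]'

```text
time: 43.22
tool_pos: [0.6286, 0.2424, 0.4753]
ee_rot: [-3.138, 0.002, -2.786]
wrist_force: [0.3, -3.9, 1.8]
width: 0.0431
```

```bash
python3 - <<'E'
from plan import *
plan([])
r=.202;f=lambda t:np.array([-.202*np.cos(t)+.0095*np.sin(t), .202*np.sin(t)+.0095*np.cos(t)])
for a,b in ((1.58,1.15),(1.15,.65),(.65,.2),(.2,0)):
    print(a,b,[np.round([-(f(t)-f(a))[0]*10,-(f(t)-f(a))[1]*10],3).tolist() for t in np.linspace(a,b,6)[1:]])
E
```

```text
start grasp [0.6291 0.2419 0.2953] yaw -159.6 t 43.22 w 0.0431 F [ 0.3 -3.9  1.8]
1.58 1.15 [[0.174, -0.002], [0.347, 0.01], [0.519, 0.038], [0.688, 0.08], [0.852, 0.136]]
1.15 0.65 [[0.184, 0.083], [0.359, 0.184], [0.523, 0.302], [0.675, 0.436], [0.812, 0.584]]
0.65 0.2 [[0.11, 0.145], [0.207, 0.299], [0.29, 0.461], [0.358, 0.629], [0.41, 0.804]]
0.2 0 [[0.018, 0.079], [0.033, 0.158], [0.045, 0.238], [0.054, 0.319], [0.059, 0.399]]
```

Bar gripped (44 mm). Closing along the arc.

>>> move_arm --increments '[[[0, 0.174, 0, 0, 0, 0, 0], [0, 0.347, 0, 0.01, 0, 0, 0], [0, 0.519, 0, 0.038, 0, 0, 0], [0, 0.688, 0, 0.08, 0, 0, 0], [0, 0.852, 0, 0.136, 0, 0, 0], [0, 0.852, 0, 0.136, 0, 0, 0]]]'

```text
time: 43.72
tool_pos: [0.5474, 0.2122, 0.459]
ee_rot: [-3.138, -0.002, -2.786]
wrist_force: [-1.1, -4.5, -5.1]
width: 0.0438
```

>>> move_arm --increments '[[[0, 0.184, 0, 0.083, 0, 0, 0], [0, 0.359, 0, 0.184, 0, 0, 0], [0, 0.523, 0, 0.302, 0, 0, 0], [0, 0.675, 0, 0.436, 0, 0, 0], [0, 0.812, 0, 0.584, 0, 0, 0], [0, 0.812, 0, 0.584, 0, 0, 0]]]'

```text
time: 44.22
tool_pos: [0.4726, 0.1844, 0.3988]
ee_rot: [-3.139, 0.0, -2.786]
wrist_force: [6.5, -1.5, -11.8]
width: 0.0435
```

>>> move_arm --increments '[[[0, 0.11, 0, 0.145, 0, 0, 0], [0, 0.207, 0, 0.299, 0, 0, 0], [0, 0.29, 0, 0.461, 0, 0, 0], [0, 0.358, 0, 0.629, 0, 0, 0], [0, 0.41, 0, 0.804, 0, 0, 0], [0, 0.41, 0, 0.804, 0, 0, 0]]]'

```text
time: 44.72
tool_pos: [0.4357, 0.1706, 0.3199]
ee_rot: [-3.139, 0.006, -2.785]
wrist_force: [9.0, 0.2, -8.8]
width: 0.0434
```

```bash
python3 - <<'E'
from plan import *
plan([(.4293,.1667,.1015,200.4,0)])
E
```

```text
start grasp [0.4369 0.1705 0.1399] yaw -159.6 t 44.72 w 0.0434 F [ 9.   0.2 -8.8]
  [0,0.084,-0.009,0.384,0,0,0.0] x1
  -- at [0.429 0.167 0.102] -159.6
```

>>> move_arm --increments '[[[0, 0.02, 0, 0.08, 0, 0, 0], [0, 0.033, 0, 0.16, 0, 0, 0], [0, 0.045, 0, 0.24, 0, 0, 0], [0, 0.054, 0, 0.32, 0, 0, 0], [0, 0.059, 0, 0.39, 0, 0, 0], [0, 0.059, 0, 0.41, 0, 0, 0], [0, 0.059, 0, 0.42, 0, 0, 0], [0, 0.059, 0, 0.42, 0, 0, 0]]]'

```text
time: 45.38
tool_pos: [0.4305, 0.1686, 0.2818]
ee_rot: [-3.139, 0.007, -2.785]
wrist_force: [4.6, -1.8, 2.5]
width: 0.0435
```

```bash
python3 - <<'E'
from plan import *
plan([])
E
```

```text
start grasp [0.4319 0.1686 0.1018] yaw -159.6 t 45.38 w 0.0435 F [ 4.6 -1.8  2.5]
```

>>> move_arm --increments '[[[0, 0, 0, 0.02, 0, 0, 0], [0, 0, 0, 0.04, 0, 0, 0], [0, 0, 0, 0.04, 0, 0, 0]]]'

```text
time: 45.63
tool_pos: [0.4304, 0.1687, 0.2816]
ee_rot: [-3.139, 0.008, -2.785]
wrist_force: [-2.2, -3.0, 19.9]
width: 0.0435
```

```bash
python3 - <<'E'
from plan import *
plan([])
E
```

```text
start grasp [0.432  0.1687 0.1016] yaw -159.6 t 45.63 w 0.0435 F [-2.2 -3.  19.9]
```

The lid is hard shut: 20 N of push with no movement. Release and look at the hasp.

>>> move_arm --increments '[[[0, 0, 0, -0.04, 0, 0, 0], [0.7, 0, 0, -0.04, 0, 0, 0], [0.8, 0, 0, -0.04, 0, 0, 0], [0.8, 0, 0, -0.04, 0, 0, 0], [0.8, 0, 0, -0.04, 0, 0, 0], [0.8, 0, 0, -0.04, 0, 0, 0]]]'

```text
time: 46.13
tool_pos: [0.4287, 0.1683, 0.2794]
ee_rot: [-3.14, -0.001, -2.785]
wrist_force: [0.0, -0.3, -0.8]
width: 0.0727
```

>>> move_arm --increments '[[[1, 0, 0, -0.4, 0, 0, 0], [1, 0, 0, -0.8, 0, 0, 0], [1, 0, 0, -0.99, 0, 0, 0], [1, 0, 0, -0.99, 0, 0, 0]]]'

```text
time: 46.47
tool_pos: [0.4296, 0.1687, 0.3849]
ee_rot: [-3.139, 0.012, -2.785]
wrist_force: [0.2, 0.7, 0.7]
width: 0.0936
```

```bash
python3 - <<'E'
from plan import *
plan([(.527,.062,.21,200.4)])
E
```

```text
start grasp [0.4318 0.1689 0.2049] yaw -159.6 t 46.47 w 0.0936 F [0.2 0.7 0.7]
  [1.0,-0.385,-0.99,-0.038,0,0,0.0] x3
  [1.0,-0.134,-0.344,-0.013,0,0,0.0] x1
  -- at [0.527 0.062 0.21 ] -159.6
```

>>> move_arm --increments '[[[1, -0.385, -0.99, -0.1, 0, 0, 0], [1, -0.385, -0.99, -0.1, 0, 0, 0], [1, -0.385, -0.99, -0.1, 0, 0, 0], [1, -0.385, -0.99, -0.1, 0, 0, 0]]]'

```text
time: 46.8
tool_pos: [0.5016, 0.0862, 0.388]
ee_rot: [-3.138, -0.0, -2.79]
wrist_force: [0.1, 0.6, -0.0]
width: 0.0941
```

```bash
python3 - <<'E'
from plan import *
from h import *
c=robot.camera_params("wrist");p,d=robot.snapshot("wrist"); cv2.imwrite("pics/w18.png",p[:,:,::-1])
P=cloud(c,d)
th=np.radians(20.4); X=np.array([.5633,.1417]); Rm=np.array([[np.cos(th),np.sin(th)],[-np.sin(th),np.cos(th)]])
L=(P[:,:,:2]-X)@Rm.T
m=(P[:,:,2]>.14)&(P[:,:,2]<.18)&(abs(L[:,:,0]+.06)<.04)&(abs(L[:,:,1]+.07)<.04)
l=L[m]; print(m.sum(), l.min(0),l.max(0), np.percentile(P[m][:,2],[5,50,95]))
m=(abs(L[:,:,0])<.08)&(abs(L[:,:,1]-.03)<.05)&(P[:,:,2]<.14)&(P[:,:,2]>.08); A=np.c_[L[m],np.ones(m.sum())]; print("lid plane",m.sum(),np.linalg.lstsq(A,P[m][:,2],rcond=None)[0])
plan([(.5304,.0557,.1535,200.4)])
E
```

```text
2436 [-0.09999966 -0.08753255] [-0.05956115 -0.04690021] [0.15163962 0.15335104 0.15688347]
lid plane 12805 [-0.00458616  0.00083435  0.10831322]
start grasp [0.5002 0.0874 0.2078] yaw -159.8 t 46.85 w 0.0937 F [ 0.2  0.6 -0.6]
  [1.0,-0.174,-0.402,0.543,0,0,-0.002] x2
  -- at [0.53  0.056 0.153] -159.6
```

View pics/w18.png

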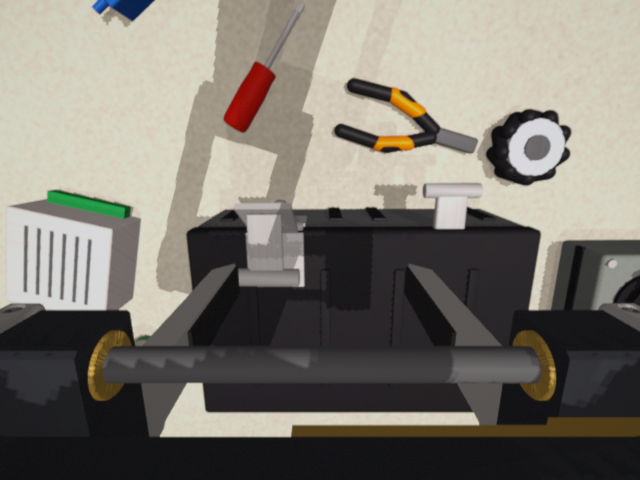

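The lid lies flat, with fitted height 0.108 m and slope about 0. The hasp sleeve is at px (270,278), as it was left. Pinch it again.

>>> move_arm --increments '[[[1, -0.17, -0.4, 0, 0, 0, 0], [1, -0.17, -0.4, 0, 0, 0, 0], [1, -0.17, -0.4, 0, 0, 0, 0], [1, -0.17, -0.4, 0.3, 0, 0, 0], [1, -0.17, -0.4, 0.56, 0, 0, 0], [0.8, -0.17, -0.4, 0.56, 0, 0, 0], [0.5, -0.17, -0.4, 0.56, 0, 0, 0]]]'

```text
time: 47.43
tool_pos: [0.5282, 0.0586, 0.332]
ee_rot: [-3.142, -0.003, -2.784]
wrist_force: [-0.5, 0.9, 0.3]
width: 0.0841
```

```bash
python3 - <<'E'
from plan import *
plan([(.5295,.0560,.152,200.4)])
E
```

```text
start grasp [0.5278 0.0584 0.152 ] yaw -159.5 t 47.43 w 0.0841 F [-0.5  0.9  0.3]
  [1.0,-0.008,-0.029,-0.0,0,0,0.001] x1
  -- at [0.53  0.056 0.152] -159.6
```

>>> move_arm --increments '[[[0.5, -0.005, -0.02, 0, 0, 0, 0], [0.2, -0.005, -0.02, 0, 0, 0, 0], [0, -0.005, -0.02, 0, 0, 0, 0], [0, -0.005, -0.02, 0, 0, 0, 0], [0, -0.005, -0.02, 0, 0, 0, 0], [0, -0.005, -0.02, 0, 0, 0, 0], [0, -0.005, -0.02, 0, 0, 0, 0], [0, -0.005, -0.02, 0, 0, 0, 0]]]'

```text
time: 48.1
tool_pos: [0.5307, 0.056, 0.3339]
ee_rot: [-3.14, 0.002, -2.785]
wrist_force: [-1.0, 2.1, 1.4]
width: 0.0436
```

>>> move_arm --increments '[[[0, 0, 0, 0, 0, 0, 0], [0, 0, 0, 0, 0, 0, 0]]]'

```text
time: 48.27
tool_pos: [0.5307, 0.056, 0.3339]
ee_rot: [-3.14, 0.002, -2.785]
wrist_force: [-0.3, 2.8, 1.9]
width: 0.0435
```

```bash
python3 - <<'E'
from plan import *
from h import *
plan([])
p,d=robot.snapshot("wrist"); cv2.imwrite("pics/w19.png",p[:,:,::-1])
f=lambda t:np.array([45*np.cos(t)+30*np.sin(t), -(45*np.sin(t)-30*np.cos(t))])/100
for a,b in ((2.6,1.2),(1.2,0)): print([np.round(f(t)-f(a),3).tolist() for t in np.linspace(a,b,8)[1:]])
E
```

```text
start grasp [0.5311 0.0559 0.1539] yaw -159.6 t 48.27 w 0.0435 F [-0.3  2.8  1.9]
[[0.102, -0.036], [0.209, -0.051], [0.316, -0.045], [0.421, -0.017], [0.518, 0.03], [0.603, 0.097], [0.674, 0.178]]
[[0.047, 0.08], [0.079, 0.167], [0.096, 0.258], [0.097, 0.351], [0.082, 0.442], [0.052, 0.53], [0.007, 0.611]]
```

View pics/w19.png

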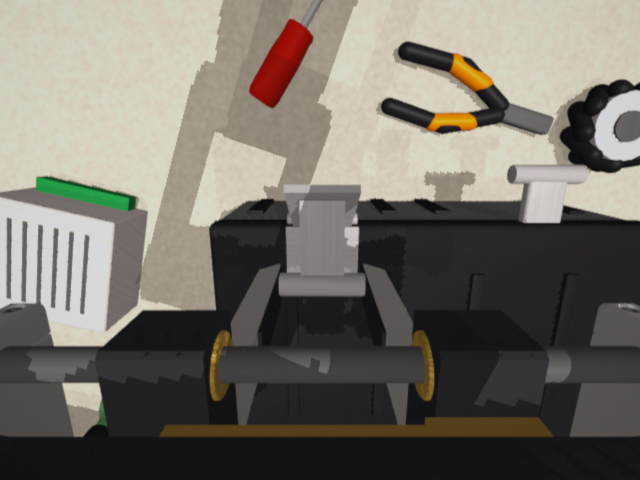

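Sleeve gripped at (322,286). Folding it down.

>>> move_arm --increments '[[[0, 0.102, 0, -0.036, 0, 0, 0], [0, 0.209, 0, -0.051, 0, 0, 0], [0, 0.316, 0, -0.045, 0, 0, 0], [0, 0.421, 0, -0.017, 0, 0, 0], [0, 0.518, 0, 0.03, 0, 0, 0], [0, 0.603, 0, 0.097, 0, 0, 0], [0, 0.674, 0, 0.178, 0, 0, 0], [0, 0.674, 0, 0.178, 0, 0, 0]]]'

```text
time: 48.98
tool_pos: [0.4653, 0.0317, 0.3134]
ee_rot: [-3.141, -0.003, -2.786]
wrist_force: [-1.6, 2.7, -1.8]
width: 0.0437
```

>>> move_arm --increments '[[[0, 0.047, 0, 0.08, 0, 0, 0], [0, 0.079, 0, 0.167, 0, 0, 0], [0, 0.096, 0, 0.258, 0, 0, 0], [0, 0.097, 0, 0.351, 0, 0, 0], [0, 0.082, 0, 0.442, 0, 0, 0], [0, 0.052, 0, 0.53, 0, 0, 0], [0, 0.007, 0, 0.611, 0, 0, 0], [0, 0.007, 0, 0.611, 0, 0, 0]]]'

```text
time: 49.65
tool_pos: [0.4668, 0.0321, 0.2548]
ee_rot: [-3.141, -0.002, -2.785]
wrist_force: [-4.9, 3.9, 3.5]
width: 0.0434
```

```bash
python3 - <<'E'
from plan import *
plan([(.4654,.0313,.0752,200.4,0)])
E
```

```text
start grasp [0.4666 0.0319 0.0748] yaw -159.6 t 49.65 w 0.0434 F [-4.9  3.9  3.5]
  [0,0.013,-0.001,-0.004,0,0,0.0] x1
  -- at [0.465 0.031 0.075] -159.6
```

>>> move_arm --increments '[[[0, -0.02, 0, 0.02, 0, 0, 0], [0, -0.04, 0, 0.04, 0, 0, 0], [0, -0.05, 0, 0.05, 0, 0, 0]]]'

```text
time: 49.9
tool_pos: [0.4695, 0.033, 0.2531]
ee_rot: [-3.14, -0.011, -2.784]
wrist_force: [-24.6, -0.8, 35.3]
width: 0.0436
```

```bash
python3 - <<'E'
from plan import *
plan([])
E
```

```text
start grasp [0.4678 0.0322 0.0731] yaw -159.5 t 49.9 w 0.0436 F [-24.6  -0.8  35.3]
```

Hard stop reached. Ease off, release, lift away, and check.

>>> move_arm --increments '[[[0, 0.04, 0, -0.04, 0, 0, 0], [0.6, 0.04, 0, -0.04, 0, 0, 0], [0.8, 0.04, 0, -0.04, 0, 0, 0], [0.8, 0.04, 0, -0.04, 0, 0, 0], [0.8, 0.04, 0, -0.04, 0, 0, 0], [0.8, 0.04, 0, -0.04, 0, 0, 0], [0.8, 0.04, 0, -0.04, 0, 0, 0]]]'

```text
time: 50.48
tool_pos: [0.4682, 0.032, 0.2533]
ee_rot: [-3.139, 0.001, -2.785]
wrist_force: [0.4, -1.1, -0.1]
width: 0.075
```

>>> move_arm --increments '[[[1, 0, 0, -0.3, 0, 0, 0], [1, 0, 0, -0.7, 0, 0, 0], [1, 0, 0, -0.99, 0, 0, 0], [1, 0, 0, -0.99, 0, 0, 0]]]'

```text
time: 50.82
tool_pos: [0.4693, 0.0322, 0.36]
ee_rot: [-3.134, 0.014, -2.785]
wrist_force: [1.0, 0.0, 0.3]
width: 0.0936
```

```bash
python3 - <<'E'
from plan import *
from h import *
plan([])
c=robot.camera_params("wrist");p,d=robot.snapshot("wrist"); cv2.imwrite("pics/w20.png",p[:,:,::-1])
P=cloud(c,d)
th=np.radians(20.4); X=np.array([.5633,.1417]); Rm=np.array([[np.cos(th),np.sin(th)],[-np.sin(th),np.cos(th)]])
L=(P[:,:,:2]-X)@Rm.T
m=(P[:,:,2]>.055)&(P[:,:,2]<.1)&(L[:,:,0]<-.115)&(L[:,:,0]>-.16)&(abs(L[:,:,1]+.07)<.04)
l=L[m]; print(m.sum(), l.min(0),l.max(0), np.median(l,0), np.percentile(P[m][:,2],[5,50,95]))
E
```

```text
start grasp [0.4721 0.0318 0.18  ] yaw -159.6 t 50.82 w 0.0936 F [1.  0.  0.3]
1147 [-0.14069029 -0.09090241] [-0.11501692 -0.04698621] [-0.13355615 -0.06921235] [0.06489702 0.0760199  0.07852284]
```

View pics/w20.png

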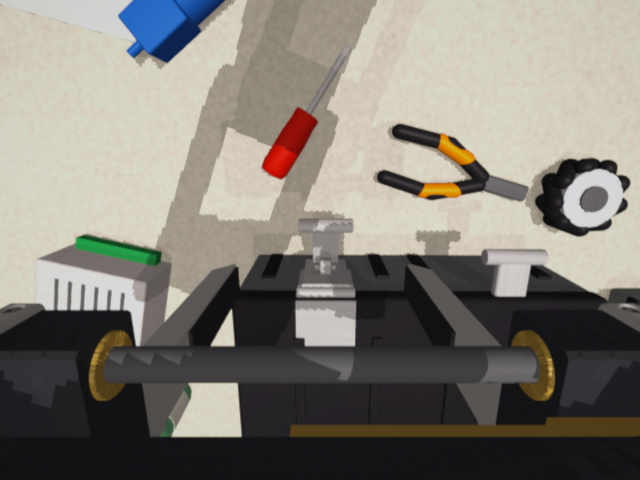

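The hasp sits as at the start: local x -0.1336 now against -0.1334 then, same height, staple showing through the slot at (325,262). Lift clear and take a final look.

>>> move_arm --increments '[[[1, 0.5, 0, -0.5, 0, 0, 0], [1, 0.99, 0, -0.9, 0, 0, 0], [1, 0.99, 0, -0.9, 0, 0, 0], [1, 0.99, 0, -0.9, 0, 0, 0], [1, 0.99, 0, -0.9, 0, 0, 0]]]'

```text
time: 51.28
tool_pos: [0.3739, -0.0025, 0.4439]
ee_rot: [-3.137, 0.006, -2.787]
wrist_force: [0.3, 0.3, -0.4]
width: 0.0942
```

>>> move_arm --increments '[[[1, 0.5, -0.5, 0, 0, 0, 0], [1, 0.7, -0.99, 0, 0, 0, 0], [1, 0.7, -0.99, 0, 0, 0, 0], [1, 0.7, -0.99, 0, 0, 0, 0], [1, 0.7, -0.99, 0, 0, 0, 0], [1, 0.7, -0.99, 0, 0, 0, 0]]]'

```text
time: 51.78
tool_pos: [0.3445, -0.1192, 0.4404]
ee_rot: [3.14, -0.0, -2.786]
wrist_force: [0.1, 0.3, -0.6]
width: 0.0939
```

```bash
python3 - <<'E'
from plan import *
from h import *
plan([])
p,d=robot.snapshot("top"); cv2.imwrite("pics/t6.png",p[:,:,::-1])
p,d=robot.snapshot("scene"); cv2.imwrite("pics/s6.png",p[:,:,::-1])
E
```

```text
start grasp [ 0.3443 -0.119   0.2604] yaw -159.6 t 51.78 w 0.0939 F [ 0.1  0.3 -0.6]
```

View pics/t6.png

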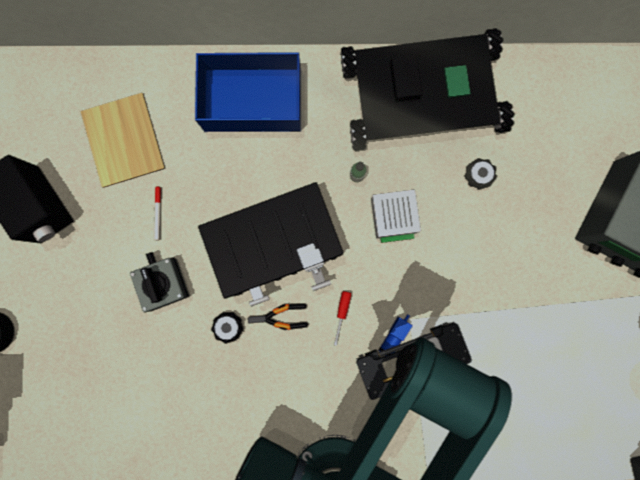

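View pics/s6.png

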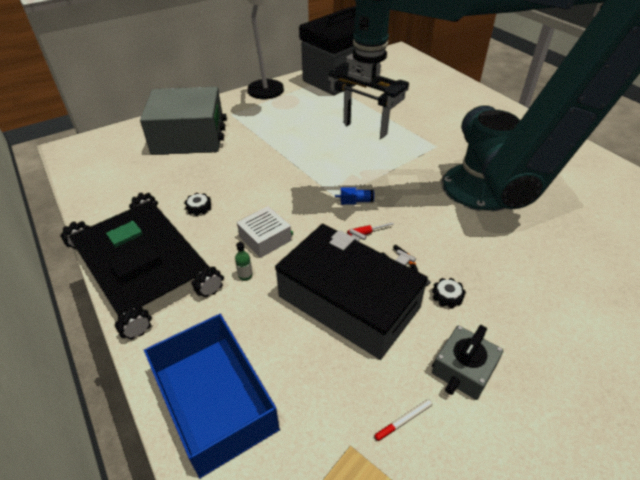

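The final views show the lid shut, the hasp down at (315,265), and the isolator off at (158,283). Bystanders and the blue motor are where they started, no grey motor is left on the bench, and the arm is clear.

```bash
python3 -c "
from bench import robot
print(robot.close_job())"
```

```text
the job is handed in; nothing more can be done
None
```

The job was done in the order asked and handed in at about 52 s:
1. I turned the isolator to off, against its stop.
2. I swung the hasp up clear and raised the lid upright.
3. I laid all three grey gearmotors flat in the chest. One had been knocked aside part-way, so I measured it again before picking it up.
4. I shut the lid, then folded the hasp down over its staple.

**Last checks:**
- **Isolator:** the handle measured 20.6°, in line with its box.
- **Lid:** it did not move under about 20 N of push, and its top fitted flat at 108 mm.
- **Hasp:** its grip came back within 0.2 mm of where it started, with the staple through the slot.
- **Bench:** no grey motor is left in view. The wheels, glue, tools and blue look-alike are where they started.

**One doubt:** the last press on the hasp against its stop briefly read about 43 N at the wrist. That force went through the fingertips, not the gripper's body, and is well under the 120 N wrist limit. No other check failed or disagreed.

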